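Check the oil of the honing machine with the gauge rod

ROBOT

A 6-joint arm with a two-finger parallel gripper is mounted at the origin on the work surface. World frame = base frame: x ahead of the robot, y to its left, z up, the work surface at z = 0. Lengths are in m, angles in degrees, forces in N, time in s.
With the tool pointing down it reaches from about 0.3 to 0.75 m from the base axis. Payload 8.5 kg.
Tool frame: the origin (TCP) lies at the very end of the fingers, on their centre line; the grasp point (between the pads) lies 19 mm behind it (grip_depth is the distance from the TCP to the grasp point, in m); z points along the fingers, y is the direction in which the jaws open and shut (so a half turn about z gives the same grasp; the last joint's range is limited). The gripper opens to 85 mm and grips with 20 to 120 N. Pads are 22 mm wide; open, the fingers measure 114 mm over their backs; the gripper's body (76 mm by 85 mm) begins 54 mm behind the grasp point. The pads swing forward as they close: fully open they stand 13 mm farther back than shut.
Start: joints at [50.804, 21.807, 74.336, -0, 83.858, -12.336], TCP at [0.248, 0.491, 0.231] pointing down, gripper open.
Joint ranges: [-178.18, 178.18], [-50.72, 133.34], [12.68, 142.11], [-81.47, 261.47], [9.98, 163.14], [-165.26, 165.26]. Speed limits (degrees/s): [136.94, 136.94, 180, 180, 180, 180].

INTERFACE

Orientations are given as a 3x3 rotation matrix whose columns are the frame's x, y, z axes.
In Python, from rig import observe, get_image, close_job, silhouettes, grip_depth gives the robot as it stands. The module is installed in compiled form; this text tells all that it offers.
- The arm moves only by the shell command python3 -m crank 'ROWS' [FORCE]. ROWS is a JSON object of lists of equal length, an entry for each row: "slide": the shift along the tool's x, y, z in m, a list of three; "roll": the turn about the tool's z in rad; "grip": the finger opening in m, from 0 to 0.0854. A call has exactly 8 rows; each row is the pose to reach, as a shift and turn from the pose commanded when the call began, along the tool's axes at that moment; what a row does not reach only later rows make up. A row lasts 1/10 s, in which the tool goes at most 50 mm and 8.59 degrees, less where a joint would pass 70% of its speed; a pose out of reach is approached as far as the arm can. A call with a gripper value outside its range is refused whole. The fingers move at their own pace and stop on an object; FORCE is the grip in N (left out, the last holds). Time passes only in rows, so rows that repeat a pose let the fingers close, or fill a call up. It gives the time, the measured TCP pose, the force and the opening at its end, in the units of the state.
- observe(): the state, without advancing time (a new reading comes with each control period).
- get_image(name): name is "scene" or "top" or "wrist"; returns a dict with "frame" (400x640x3 uint8, red, green, blue), "fx", "fy", "cx", "cy" (pixels), "D" ([k1, k2, p1, p2, k3] as OpenCV has them; the pictures are not rectified), "xyz" and "rotation" of the camera in the world. Camera axes: x right, y down, z forward; pixel columns grow to the right and rows downward; lengths in m; the calibration is good to about 2 mm. A picture is of the moment at which its call begins. There is no depth.
- close_job(): hands the job in, once; it reports no verdict.
Trained networks look in a picture, given as the dict that the camera call returned (one of the last four; its "shot" number tells which), for a name from the list of things; names that differ only in an ending like _2 or _b are one class to them, and where a whole thing is asked for, a point or a joint stands for the part that bears it (a point fixed in the world has none). Each returns a list of dicts, best first, with "confidence" (0 to 1); they miss things now and then, are a little off and sometimes report something else, mostly with a low value. They report only what shows in the picture. A call takes as long as a camera call. They do not tell look-alikes from the thing itself.
- silhouettes(target, picture): "pixels" (400x640 bool, what is visible of it) and "box" ([centre column, centre row, width, height] in pixels, round what is visible of it).
The state is a dict: "time_s": time; "q": joint angles; "qvel": joint speeds; "joint_efforts": joint torques, N m; "position": TCP position; "tool_rot": TCP orientation; "ft_force": force on the tool from outside, world axes, zero at the start; "wrist_torque": the same for the moment, N m; "grip_width": finger opening in m.
Only numpy, scipy, OpenCV 4.12 (cv2) and the standard library are available. Lean on these libraries where they do the work, as an engineer would, in place of code of your own. Each camera call takes 0.05 s, during which the arm holds its last target.

TASK

Use the thin flat blade to lever open the small hinged steel cover on the honing machine until it falls right back and stays open (do not touch the cover with the gripper), then lay the blade down on its rest or the bench and let go of it. Take the gauge rod, push it into the slanting guide tube under the cover until its collar stops against the mouth, pull it right out and hold it level, still, about 25 cm above the bench, clear of everything and with the cover left open. Finish while holding the rod so, and leave the other things on the bench where they are.

Things in the scene. Friction and masses are not known exactly. Their poses are not given: they have to be found in the camera images.
- machine: Grey honing machine fixed to the bench. Origin on the bench under the guide tube's mouth; x points out of its front, away from the robot, z up. Case x -160 to -30, y +-50, 112 mm high; motor on its +y side to y 140, cork wheel on its -y side to y -108, tops under 125. Two cheek plates (inner faces y +-25, x -35 to 42, 120 high) flank the mouth, joined by a front plate 92 high at x 34-42.
- dip_tube: Steel guide tube fixed in the machine. Origin at the centre of its mouth (rim plane), 105 mm above the bench; z = tube axis, pointing out of the mouth, away from the robot and up, 30 deg above level, in the machine's x-z plane; y = the machine's y. Bore 12 mm, widening as a funnel over the last 14 mm to 25 mm at the rim (30 mm outside); 105 mm deep, open below.
- cover (a joint): Angle of the steel dust cover, rad: 0 = closed and level over the mouth, grows as it swings up and back towards the robot, 2.5 = fully open against its stop. 82 x 64 x 4 mm, 60 g, light free hinge: it falls shut if released before upright (1.57) and falls fully open beyond it.
- cover_hinge (a point): Middle of the cover's hinge axis (fixed on the machine), 22 mm behind the tube's mouth and 124 mm above the bench; the hinge line runs along the machine's y. The point's axes are the machine's.
- cover_lip (a point): Middle of the lower edge of the cover's free front end (moves with it), 82 mm from the hinge. Closed, it is 60 mm in front of the tube's mouth, underside 122 mm above the bench; the last 18 mm of the cover overhang the cheeks and front plate freely, so a blade can go under there level from the front.
- blade_grip (a point): Flat opening blade, loose, 100 g: square pale wood handle 100 x 18 x 18 mm and a straight steel blade 65 long, 22 wide, 3 thick at mid height of the handle. Point = centre of the handle (centre of mass up to 30 mm nearer the tip). Its x runs away from the tip, which is towards the robot as it lies; z up, square to the blade's flat. Lies level on rest_a, handle centre 45 mm above the bench.
- blade_tip (a point): Middle of the blade's front end, half-way through its thickness, 115 mm from blade_grip along its own -x.
- rest_a: Fixed wooden rest under the blade, own x as the blade's, origin on the bench under its middle. Base 120 x 62 x 12 mm high; two uprights at x -42 and +42 (each 10 thick, 44 wide) with a notch 23 mm wide, floor 36 and horns 48 mm above the bench; the fingers fit between the uprights. The two rests stand left and right of the machine, either way round.
- rest_b: Fixed wooden rest under the gauge rod, same shape as rest_a, own x as the rod's, origin on the bench under its middle.
- gauge_grip (a point): Gauge rod, loose, 110 g: square pale wood handle 130 x 18 x 18 mm, then a round steel collar 34 mm across and 8 thick, then a straight round steel rod 8 mm thick, 90 long. Point = centre of the handle (centre of mass up to 35 mm nearer the tip). Its x runs along the handle away from the tip, which is towards the robot as it lies. Lies level on rest_b, handle centre 45 mm above the bench.
- gauge_collar (a point): Centre of the collar's face that stops on the tube's mouth, 73 mm from gauge_grip along the rod's own -x.
- gauge_tip (a point): Tip of the gauge rod, 163 mm from gauge_grip along its own -x, 90 mm beyond the collar's face.
- mallet: Bystander: joiner's mallet, wood, 250 x 120 x 80 mm high, origin under its head.
- clog: Bystander: half-carved wooden clog, 270 x 88 x 76 mm, origin under its middle.
- gouge: Bystander: gouge with plump light handle, 220 x 24 x 22 mm, lying on the bench, origin under it.
- chuck_key: Bystander: T-shaped dark steel chuck key, 70 x 70 x 12 mm, origin under it.
- wax_tin: Bystander: round tin, 80 mm across, 45 mm high, origin under it.
- sanding_block: Bystander: cork sanding block, 100 x 60 x 35 mm, origin under it.
Mind the look-alikes: they are no part of the job. What is shaped like the part that bears blade_grip but orange is not meant.

How it is judged (in metres and radians):
On the way, in this order (a step that is already met when the one before it is completed fails the run):
1. the cover is being lifted by the blade (value of joint cover above 0.3 rad and contact force between blade and cover above 0.03 N), for 0.05 s.
2. the cover has fallen right back (value of joint cover above 2.2 rad), for 0.2 s.
3. the blade is laid down and let go (height (world z) of blade_grip between -0.01 and 0.065 m and linear speed of blade below 0.03 m/s and contact force between the fingers and blade below 0.1 N), for 0.2 s.
4. the gauge rod is in the tube, its collar stopped on the mouth (z of gauge_collar in the frame of dip_tube below 0.004 m and distance between gauge_collar and dip_tube below 0.007 m and angle between the x axis of gauge_grip and the z axis of dip_tube, either way round below 0.1 rad), for 0.2 s.
5. the rod is pulled right out of the tube (z of gauge_tip in the frame of dip_tube above 0.005 m), for 0.05 s.
At the end, for the whole second after the job is handed in: The gripper holds the gauge rod still (under 30 mm/s), level within 8 degrees, the handle's centre 200 to 360 mm above the bench, pressing on nothing else; the cover stands open (over 2.2 rad); the blade lies at rest with its handle's centre under 65 mm above the bench (angle between gauge_grip's own x axis and vertical between 1.43 and 1.71 rad and height (world z) of gauge_grip between 0.2 and 0.36 m and linear speed of each of gauge, blade below 0.03 m/s and contact force between the fingers and gauge above 1 N and contact force between gauge and machine below 0.1 N and contact force between gauge and cover below 0.1 N and value of joint cover above 2.2 rad and height (world z) of blade_grip between -0.01 and 0.065 m); the arm keeps its last pose, push and grip.
It fails at once if the gripper or arm touches the cover (contact force between any of the fingers, the arm and cover above 0.5 N).
It fails at once if a bystander is moved by more than 30 mm (distance of any of mallet, clog, gouge, chuck_key, wax_tin, sanding_block from where it was at the start of the episode above 0.03 m).
It also fails if it takes over 72 s, if anything falls off the work surface, if the arm or the gripper's body presses on something with over 40 N, if the wrist force passes 120 N, or if a joint passes its speed limit or range.

## Working session

There is one attempt and no reset: what is moved stays moved. The work goes in short steps, Python scripts to look and compute and a shell command to move; the robot and the scene stay as the last step left them, time stands still between calls to the robot, and variables do not carry over. Pictures are saved under pics/ and viewed, and the job is handed in when it is done.

```bash
mkdir -p pics; ls; python3 - <<'E'
from rig import *
import cv2
s=observe(); print(s, grip_depth)
for n in ("scene","top","wrist"):
    p=get_image(n); cv2.imwrite(f"pics/{n}0.png",p["frame"][:,:,::-1]); print(n,{k:p[k] for k in p if k!="frame"})
E
```

```text
pics
{'time_s': 0.0, 'q': array([ 5.08025867e+01,  2.18420720e+01,  7.43849017e+01, -8.46079276e-05,
        8.38588819e+01, -1.23347273e+01]), 'qvel': array([-0.04308173, -0.01514018, -0.08275808,  0.01552479, -0.00677218,
        0.0201313 ]), 'joint_efforts': array([-1.33242258e-03, -4.48472822e+01, -2.31277943e+01, -1.77089123e-04,
        4.79451890e-03, -7.13096961e-05]), 'position': array([0.24832197, 0.49041967, 0.23070077]), 'tool_rot': array([[-8.92091910e-01,  4.51852995e-01, -9.45881485e-04],
       [ 4.51853873e-01,  8.92091210e-01, -1.16219533e-03],
       [ 3.18671116e-04, -1.46418527e-03, -9.99998877e-01]]), 'ft_force': array([-0.65017328, -0.18226145,  0.19017433]), 'wrist_torque': array([ 0.05817335,  0.01386444, -0.02159807]), 'grip_width': 0.08537129731904801} 0.0187
scene {'fx': 399.33571305089083, 'fy': 399.33571305089083, 'cx': 315.6844387215067, 'cy': 193.9968417522063, 'D': array([-0.04953794,  0.        ,  0.        ,  0.        ,  0.        ]), 'xyz': array([1.10915885, 0.61536403, 0.75575082]), 'rotation': array([[-0.78437458,  0.35120054, -0.5112873 ],
  
[... 250 characters left out ...]
  0.       ,  0.       ,  0.       ]), 'xyz': array([ 0.33582938, -0.1349192 ,  1.13918835]), 'rotation': array([[-0.02198034, -0.98319935,  0.18120682],
       [-0.99975721,  0.02189613, -0.00246534],
       [-0.00154381, -0.18121701, -0.98344192]]), 'shot': 2}
wrist {'fx': 315.9785750032951, 'fy': 315.9785750032951, 'cx': 322.8561783259275, 'cy': 205.2195280685238, 'D': array([0.00180039, 0.        , 0.        , 0.        , 0.        ]), 'xyz': array([0.18482365, 0.5231965 , 0.37270059]), 'rotation': array([[ 4.52865453e-01,  8.55438665e-01,  2.51271907e-01],
       [ 8.91578777e-01, -4.34380039e-01, -1.28067425e-01],
       [-4.06326238e-04,  2.82026012e-01, -9.59406673e-01]]), 'shot': 3}
```

View pics/scene0.png

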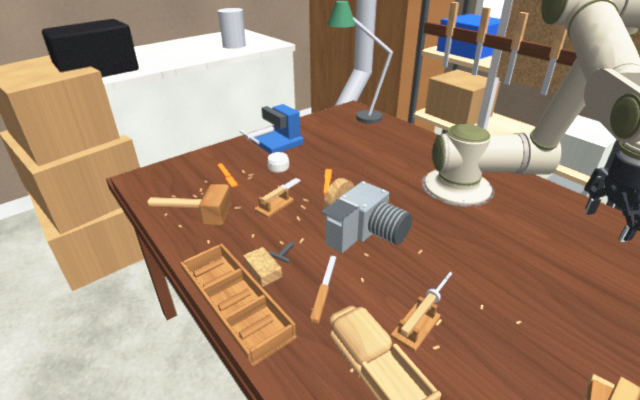

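View pics/top0.png

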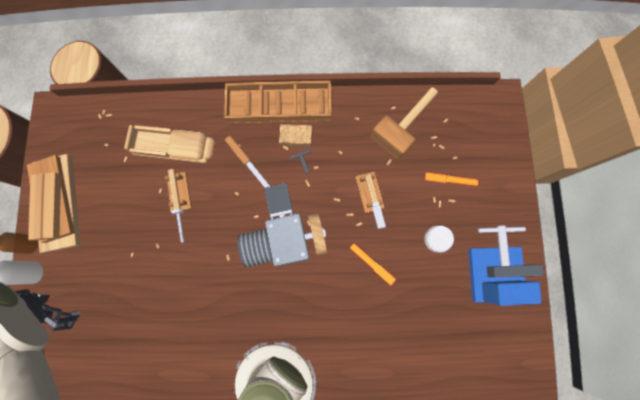

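The top view shows the machine at about (285,240). A rest with the silver-bladed tool is on the right at (370,200), and a rest with the round rod is on the left at (178,205). Two orange look-alikes are at (450,180) and (372,263). I'll run the networks next and enlarge these areas.

```bash
cat > h.py <<'E'
import numpy as np, cv2
from rig import *
def proj(p,P):
    P=np.atleast_2d(np.asarray(P,float)); R=np.asarray(p["rotation"]); 
    rv,_=cv2.Rodrigues(R.T); t=-R.T@np.asarray(p["xyz"])
    K=np.array([[p["fx"],0,p["cx"]],[0,p["fy"],p["cy"]],[0,0,1]])
    return cv2.projectPoints(P,rv,t,K,np.asarray(p["D"]))[0][:,0]
def back(p,uv,z):
    K=np.array([[p["fx"],0,p["cx"]],[0,p["fy"],p["cy"]],[0,0,1]])
    n=cv2.undistortPoints(np.asarray(uv,float).reshape(-1,1,2),K,np.asarray(p["D"]))[:,0]
    d=np.c_[n,np.ones(len(n))]@np.asarray(p["rotation"]).T
    c=np.asarray(p["xyz"]); return c+d*((z-c[2])/d[:,2])[:,None]
def crop(p,c,r,w,h,k,name,draw=()):
    im=p["frame"][:,:,::-1].copy()
    c0,r0=int(c-w/2),int(r-h/2)
    sub=cv2.resize(im[max(r0,0):r0+h,max(c0,0):c0+w],None,fx=k,fy=k,interpolation=cv2.INTER_CUBIC)
    for (a,b) in draw:
        f=lambda q:(int((q[0]-max(c0,0)+.5)*k),int((q[1]-max(r0,0)+.5)*k))
        cv2.line(sub,f(a),f(b),(0,0,255),1)
    cv2.imwrite("pics/"+name,sub)
E
python3 - <<'E'
from h import *
for cam in ("top","scene"):
    p=get_image(cam)
    for t in ("machine","cover","blade_grip","rest_a","gauge_grip","mallet","clog","gouge","chuck_key","wax_tin","sanding_block"):
        r=silhouettes(t,p)
        print(cam,t,[(np.round(x["box"]).astype(int).tolist(),round(x["confidence"],2),back(p,[x["box"][:2]],0.03)[0,:2].round(3).tolist()) for x in r[:4]])
    if cam=="top":
        crop(p,275,215,220,150,3.6,"topc.png")
    else: crop(p,350,240,200,150,4,"scenec.png")
E
```

```text
top machine [([282, 224, 89, 84], 0.57, [0.465, -0.031]), ([177, 204, 9, 66], 0.35, [0.532, 0.292])]
top cover [([278, 199, 25, 36], 0.69, [0.542, -0.02])]
top blade_grip [([374, 205, 20, 56], 0.93, [0.518, -0.313]), ([374, 266, 44, 42], 0.92, [0.334, -0.302]), ([451, 178, 57, 16], 0.62, [0.597, -0.558])]
top rest_a [([370, 192, 27, 41], 0.95, [0.558, -0.301]), ([180, 190, 26, 36], 0.77, [0.578, 0.285]), ([283, 224, 90, 81], 0.27, [0.466, -0.035])]
top gauge_grip [([177, 206, 14, 69], 0.75, [0.526, 0.292])]
top mallet [([402, 123, 59, 73], 0.96, [0.781, -0.417]), ([375, 203, 20, 53], 0.47, [0.524, -0.316])]
top clog [([169, 145, 91, 35], 0.65, [0.726, 0.326])]
top gouge [([247, 161, 38, 48], 0.91, [0.665, 0.075]), ([439, 238, 30, 29], 0.48, [0.413, -0.505]), ([370, 190, 29, 38], 0.38, [0.563, -0.302])]
top chuck_key [([299, 161, 19, 21], 0.68, [0.661, -0.087])]
top wax_tin [([438, 239, 30, 25], 0.9, [0.409, -0.501]), ([277, 197, 29, 30], 0.4, [0.548, -0.018])]
top sanding_block [([295, 135, 35, 19], 0.88, [0.747, -0.075]), ([371, 191, 32, 42], 0.5, [0.56, -0.304])]
scene machine [([3
[... 208 characters left out ...]
327, 182, 7, 23], 0.59, [0.367, -0.272]), ([280, 191, 35, 24], 0.53, [0.523, -0.329])]
scene rest_a [([417, 326, 47, 57], 0.94, [0.593, 0.309]), ([275, 203, 36, 30], 0.61, [0.574, -0.279])]
scene gauge_grip [([426, 306, 55, 60], 0.61, [0.532, 0.286])]
scene mallet [([188, 205, 80, 41], 0.95, [0.796, -0.445])]
scene clog [([384, 354, 111, 93], 0.64, [0.698, 0.311])]
scene gouge [([321, 288, 24, 68], 0.65, [0.686, 0.088])]
scene chuck_key [([283, 251, 29, 26], 0.63, [0.683, -0.078]), ([343, 209, 35, 20], 0.29, [0.429, -0.122])]
scene wax_tin [([281, 163, 24, 24], 0.56, [0.415, -0.482]), ([426, 305, 52, 62], 0.39, [0.529, 0.283])]
scene sanding_block [([263, 268, 42, 35], 0.9, [0.757, -0.058])]
```

View pics/topc.png

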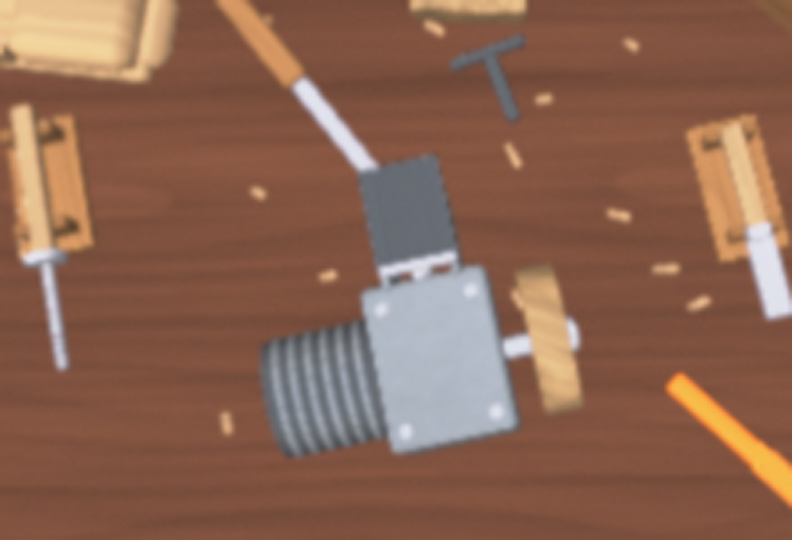

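View pics/scenec.png

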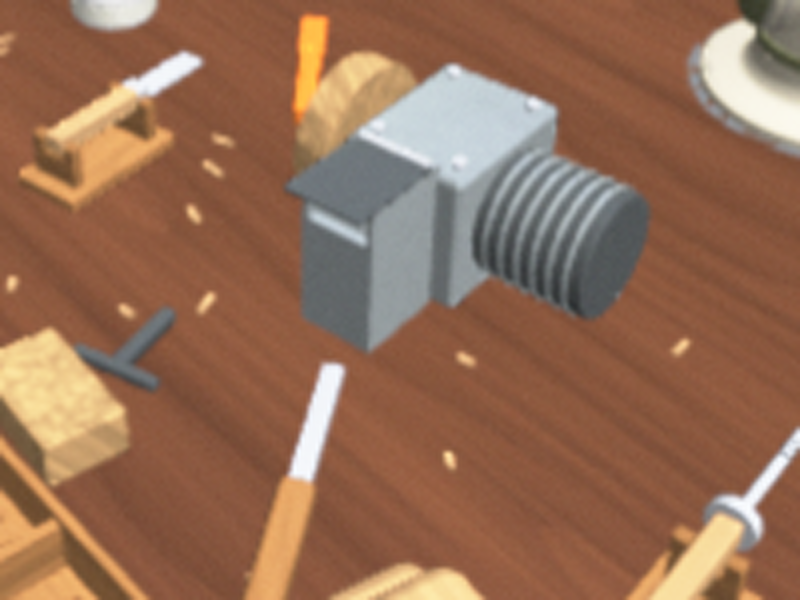

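```bash
cat > fit.py <<'E'
from h import *
from scipy.optimize import least_squares
T=get_image("top"); S=get_image("scene")
ct=lambda L:[((a+.5)/3.6-.5+165,(b+.5)/3.6-.5+140) for a,b in L]
cs=lambda L:[((a+.5)/4-.5+250,(b+.5)/4-.5+165) for a,b in L]
M=[(60,32,126),(60,-32,126),(-30,50,112),(-30,-50,112),(-160,-50,112),(-160,50,112)]
ot=ct([(360,177),(435,155),(362,295),(485,265),(519,428),(394,453)])
M2=[(60,-32,126),(60,32,126),(-22,32,126),(-30,50,112),(-160,50,112),(-160,-50,112)]
os_=cs([(288,187),(362,222),(435,170),(455,188),(557,107),(453,65)])
def W(q,M):
    M=np.array(M)/1000.; c,s=np.cos(q[2]),np.sin(q[2])
    return np.c_[q[0]+c*M[:,0]-s*M[:,1],q[1]+s*M[:,0]+c*M[:,1],M[:,2]]
f=lambda q:np.r_[(proj(T,W(q,M))-ot).ravel(),(proj(S,W(q,M2))-os_).ravel()]
r=least_squares(f,[.54,-.02,.2],loss="soft_l1"); print(r.x,np.degrees(r.x[2])); print(f(r.x).reshape(-1,2).round(1).tolist())
rt=least_squares(lambda q:f(q)[:12],r.x); rs=least_squares(lambda q:f(q)[12:],r.x); print(rt.x,rs.x)
E
python3 fit.py
```

```text
[ 0.50525319 -0.03394864  0.19977162] 11.446070936183043
[[-0.8, -1.2], [0.7, -0.0], [-0.7, -0.9], [0.1, -0.3], [0.7, 0.1], [-0.2, 1.2], [-0.7, -0.2], [-0.1, 0.4], [0.0, -0.9], [1.9, -0.1], [1.6, -0.2], [-0.6, -1.1]]
[ 0.50478416 -0.03393622  0.2011147 ] [ 0.50671421 -0.03372921  0.20081573]
```

```bash
python3 - <<'E'
from h import *
T=get_image("top"); S=get_image("scene")
a=[(T,372,200,50,70),(T,178,203,50,80),(S,278,195,60,50),(S,425,308,70,80)]
for i,(p,c,r,w,h) in enumerate(a):
    crop(p,c,r,w,h,7,f"o{i}.png")
ims=[cv2.imread(f"pics/o{i}.png") for i in range(4)]
H=560
cv2.imwrite("pics/oA.png",np.hstack([np.pad(m,((0,H-m.shape[0]),(0,10),(0,0))) for m in ims[:2]]))
cv2.imwrite("pics/oB.png",np.hstack([np.pad(m,((0,H-m.shape[0]),(0,10),(0,0)))[:,:] for m in ims[2:]])[:, :])
E
```

```text
(no output)
```

View pics/oA.png

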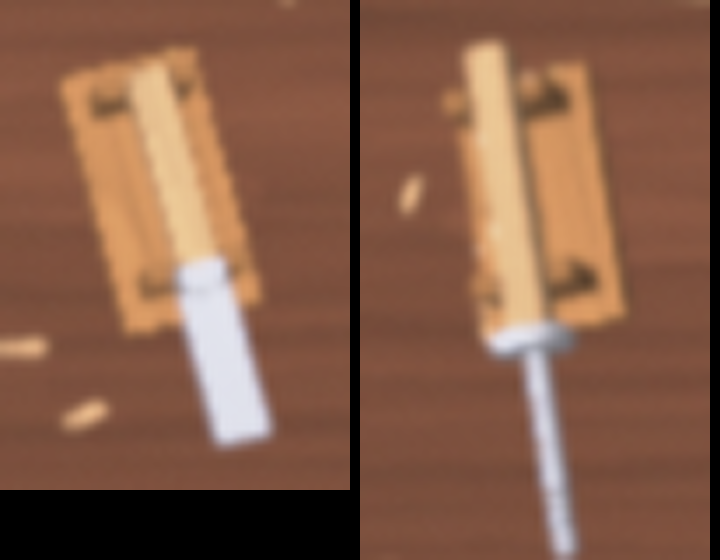

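View pics/o2.png

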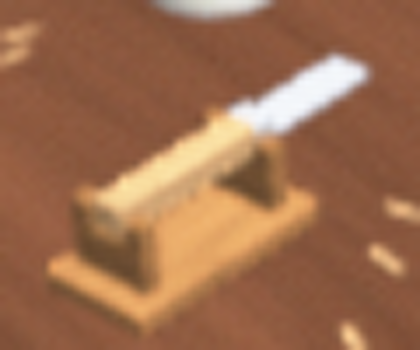

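View pics/o3.png

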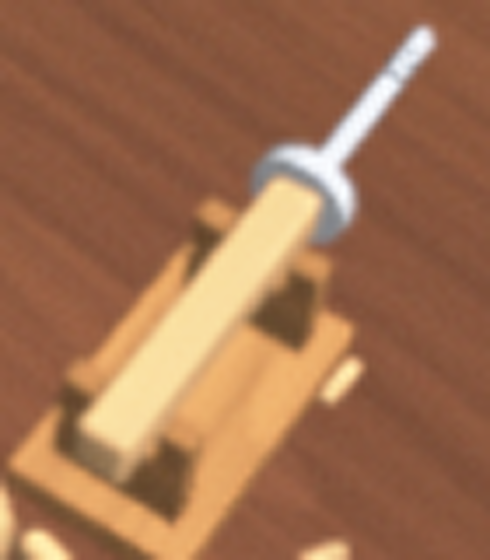

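```bash
cat > fit2.py <<'E'
from h import *
from scipy.optimize import least_squares
T=get_image("top"); S=get_image("scene")
u=lambda a,b,c0,r0:((a+.5)/7-.5+c0,(b+.5)/7-.5+r0)
def W(q,M):
    M=np.array(M)/1000.; c,s=np.cos(q[2]),np.sin(q[2])
    return np.c_[q[0]+c*M[:,0]-s*M[:,1],q[1]+s*M[:,0]+c*M[:,1],M[:,2]]
for nm,M,ot,os_,x0 in [("blade",[(-115,0,46.5),(50,0,54)],[u(243,440,347,165),u(150,66,347,165)],[u(352,65,248,170),u(101,208,248,170)],[.56,-.3,.2]),
  ("gauge",[(-163,0,45),(65,0,54)],[u(205,555,153,163),u(126,43,153,163)],[u(427,33,390,268),u(108,440,390,268)],[.58,.29,.1])]:
    f=lambda q:np.r_[(proj(T,W(q,M))-ot).ravel(),(proj(S,W(q,M))-os_).ravel()]
    r=least_squares(f,x0); print(nm,r.x,f(r.x).round(1))
    print(least_squares(lambda q:f(q)[:4],x0).x,least_squares(lambda q:f(q)[4:],x0).x)
s=observe();print(s["position"],s["tool_rot"])
E
python3 fit2.py
```

```text
blade [ 0.56015669 -0.30546232  0.20287424] [ 0.2 -0.4  0.1 -0.2  0.2  0.4  0.4 -0.5]
[ 0.55929342 -0.30509778  0.20066291] [ 0.56124609 -0.30557439  0.20781983]
gauge [0.57462118 0.29667463 0.20041146] [ 0.5  0.4 -0.7  0.4  0.   0.7 -0.5 -0.2]
[0.57590466 0.29570993 0.18510607] [0.57357072 0.29685211 0.20833022]
[0.24846552 0.49064634 0.2313338 ] [[-8.92119984e-01  4.51798554e-01 -6.60927603e-06]
 [ 4.51798554e-01  8.92119984e-01  2.17202439e-05]
 [ 1.57094420e-05  1.63910023e-05 -1.00000000e+00]]
```

The pale square-handled blade on the right rest (top view 374,205) is the one meant. The two orange pieces and the brown-handled gouge at (247,161) are not. The rod on the left rest is the gauge.

The machine, blade and gauge all share a yaw of about 0.2 rad. I'll move over to the blade now.

```bash
python3 -m crank '{"slide":[[-0.0367,-0.0328,0],[-0.0735,-0.0655,0],[-0.110,-0.098,0],[-0.147,-0.131,0],[-0.184,-0.164,0],[-0.220,-0.196,0],[-0.257,-0.229,0],[-0.294,-0.262,0]],"roll":[-0.084,-0.168,-0.25,-0.335,-0.42,-0.5,-0.585,-0.669],"grip":[0.0854,0.0854,0.0854,0.0854,0.0854,0.0854,0.0854,0.0854]}' 40
cat > st.py <<'E'
import sys
from h import *
s=observe(); R=s["tool_rot"]
print("t",s["time_s"].__round__(2),"pos",s["position"].round(4),"jaw",np.degrees(np.arctan2(R[1,1],R[0,1])).round(2),"Rz",R[:,2].round(3),"F",s["ft_force"].round(2),"w",round(s["grip_width"],4),"q6",s["q"][5].round(1))
if len(sys.argv)>1:  # target tcp x y z [jaw]
    t=np.array([float(a) for a in sys.argv[1:4]]); print("slide",(R.T@(t-s["position"])).round(4), "roll",(-(float(sys.argv[4])-np.degrees(np.arctan2(R[1,1],R[0,1])))*np.pi/180).round(4) if len(sys.argv)>4 else "")
E
python3 st.py 0.560 -0.305 0.15 101.46
```

```text
time_s: 2.45
position: [0.3927, 0.1222, 0.2316]
tool_rot: [[-0.979, -0.202, 0.001], [-0.202, 0.979, 0.0], [-0.001, -0.0, -1.0]]
ft_force: [0.9, 0.6, -0.0]
grip_width: 0.0856
t 2.45 pos [0.3927 0.1222 0.2316] jaw 101.68 Rz [ 0.001  0.    -1.   ] F [ 0.9   0.56 -0.02] w 0.0856 q6 -101.0
slide [-0.0773 -0.4522  0.0818] roll 0.0038
```

```bash
python3 -m crank '{"slide":[[-0.008,-0.046,0],[-0.016,-0.093,0],[-0.024,-0.14,0],[-0.032,-0.187,0],[-0.04,-0.234,0],[-0.048,-0.28,0],[-0.055,-0.325,0.02],[-0.063,-0.368,0.04]],"roll":[0,0,0,0,0,0,0,0],"grip":[0.0854,0.0854,0.0854,0.0854,0.0854,0.0854,0.0854,0.0854]}'; python3 st.py 0.560 -0.305 0.13 101.46
```

```text
time_s: 3.25
position: [0.5278, -0.2263, 0.1911]
tool_rot: [[-0.98, -0.198, 0.001], [-0.198, 0.98, -0.001], [-0.001, -0.001, -1.0]]
ft_force: [-0.2, 0.4, -1.2]
grip_width: 0.0854
t 3.25 pos [ 0.5278 -0.2263  0.1911] jaw 101.44 Rz [ 0.001 -0.001 -1.   ] F [-0.18  0.4  -1.18] w 0.0854 q6 -136.4
slide [-0.0158 -0.0835  0.0612] roll -0.0004
```

```bash
python3 -m crank '{"slide":[[-0.008,-0.042,0.03],[-0.0158,-0.0835,0.0612],[-0.0158,-0.0835,0.0612],[-0.0158,-0.0835,0.0612],[-0.0158,-0.0835,0.0612],[-0.0158,-0.0835,0.0612],[-0.0158,-0.0835,0.0612],[-0.0158,-0.0835,0.0612]],"roll":[0,0,0,0,0,0,0,0],"grip":[0.0854,0.0854,0.0854,0.0854,0.0854,0.0854,0.0854,0.0854]}'; python3 st.py 0.560 -0.305 0.026 101.46
python3 - <<'E'
from h import *
p=get_image("wrist"); cv2.imwrite("pics/w1.png",p["frame"][:,:,::-1])
def W(q,M):
    M=np.array(M)/1000.; c,s=np.cos(q[2]),np.sin(q[2])
    return np.c_[q[0]+c*M[:,0]-s*M[:,1],q[1]+s*M[:,0]+c*M[:,1],M[:,2]]
print(proj(p,W([.56,-.305,.2],[(-115,0,46.5),(-50,0,54),(50,0,54)])))
E
```

```text
time_s: 4.05
position: [0.5596, -0.3022, 0.131]
tool_rot: [[-0.98, -0.2, 0.001], [-0.2, 0.98, -0.001], [-0.001, -0.001, -1.0]]
ft_force: [-0.3, 0.7, 0.1]
grip_width: 0.0851
t 4.05 pos [ 0.5596 -0.3022  0.131 ] jaw 101.51 Rz [ 0.001 -0.001 -1.   ] F [-0.28  0.74  0.12] w 0.0851 q6 -140.5
slide [ 0.0002 -0.0027  0.105 ] roll 0.0009
[[318.33587238  41.44468738]
 [318.597206   144.3572004 ]
 [319.12493121 275.45123838]]
```

View pics/w1.png

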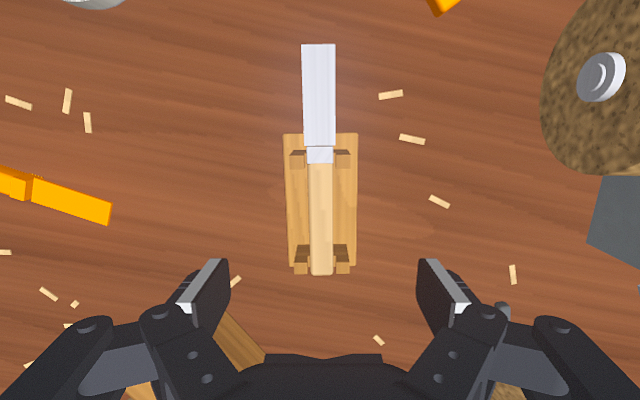

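The predicted tip (318,41) and handle end (319,275) agree with the picture to within a few pixels. Descending.

```bash
python3 -m crank '{"slide":[[0,-0.003,0.035],[0,-0.003,0.07],[0,-0.003,0.105],[0,-0.003,0.105],[0,-0.003,0.105],[0,-0.003,0.105],[0,-0.003,0.105],[0,-0.003,0.105]],"roll":[0,0,0,0,0,0,0,0],"grip":[0.0854,0.0854,0.07,0.05,0.03,0.01,0.0,0.0]}' 100;  python3 st.py
```

```text
time_s: 4.9
position: [0.5608, -0.3061, 0.0277]
tool_rot: [[-0.98, -0.199, 0.003], [-0.199, 0.98, -0.002], [-0.002, -0.003, -1.0]]
ft_force: [-1.5, 1.4, 6.7]
grip_width: 0.016
t 4.9 pos [ 0.5608 -0.3061  0.0277] jaw 101.5 Rz [ 0.003 -0.002 -1.   ] F [-1.53  1.42  6.67] w 0.016 q6 -140.7
```

```bash
python3 -m crank '{"slide":[[0,0,-0.015],[0,0,-0.04],[0,0,-0.07],[-0.02,0.02,-0.1],[-0.05,0.05,-0.1],[-0.08,0.08,-0.1],[-0.11,0.11,-0.1],[-0.14,0.14,-0.1]],"roll":[0,0,0,0,0,0,0,0],"grip":[0,0,0,0,0,0,0,0]}' 100;  python3 st.py 0.701 0.0057 0.089 101.46
python3 - <<'E'
from h import *
p=get_image("wrist"); cv2.imwrite("pics/w2.png",p["frame"][:,:,::-1])
E
```

```text
time_s: 5.7
position: [0.6703, -0.1391, 0.1267]
tool_rot: [[-0.98, -0.199, 0.002], [-0.199, 0.98, -0.001], [-0.002, -0.001, -1.0]]
ft_force: [0.7, -0.0, -1.2]
grip_width: 0.0164
t 5.7 pos [ 0.6703 -0.1391  0.1267] jaw 101.46 Rz [ 0.002 -0.001 -1.   ] F [ 0.75 -0.02 -1.21] w 0.0164 q6 -123.1
slide [-0.0588  0.1359  0.0376] roll 0.0001
```

View pics/w2.png

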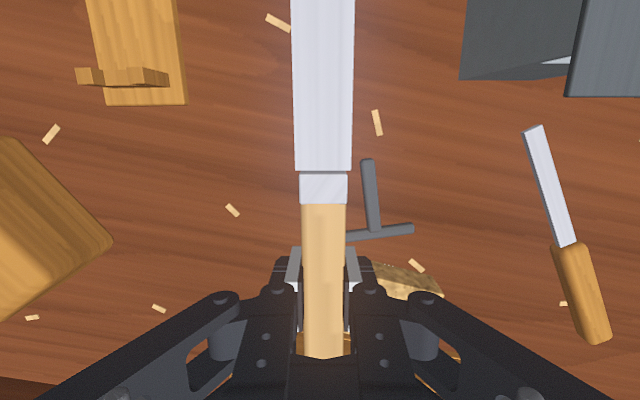

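```bash
python3 -m crank '{"slide":[[-0.03,0.04,0],[-0.06,0.08,0.02],[-0.06,0.11,0.037],[-0.06,0.135,0.037],[-0.06,0.136,0.037],[-0.06,0.136,0.037],[-0.06,0.136,0.037],[-0.06,0.136,0.037]],"roll":[0,0,0,0,0,0,0,0],"grip":[0,0,0,0,0,0,0,0]}' 100;  python3 st.py 0.701 0.0057 0.089 101.46
python3 - <<'E'
from h import *
s=observe(); R=s["tool_rot"]; g=s["position"]-R[:,2]*.0187; X=-R[:,0]
p=get_image("wrist"); cv2.imwrite("pics/w3.png",p["frame"][:,:,::-1])
Z=np.array([0,0,1.])
for th in (-.1,0,.1):
    d=-X*np.cos(th)+Z*np.sin(th); 
    print("wrist pitch",th,proj(p,[g+d*.05+s*R[:,1]*.011+Z*.0015 for s in (-1,1)]).round(0).tolist())
q=get_image("scene")
for th in (-.1,0,.1):
    d=-X*np.cos(th)+Z*np.sin(th); print("scene",th,proj(q,[g+d*.115+Z*.0015,g-d*.05]).round(1).tolist())
crop(q,350,230,130,110,6,"s3.png")
E
```

```text
time_s: 6.55
position: [0.7014, 0.0033, 0.0887]
tool_rot: [[-0.98, -0.197, 0.001], [-0.197, 0.98, -0.0], [-0.001, -0.001, -1.0]]
ft_force: [0.7, -0.5, -0.5]
grip_width: 0.0163
t 6.55 pos [0.7014 0.0033 0.0887] jaw 101.39 Rz [ 0.001 -0.    -1.   ] F [ 0.74 -0.54 -0.54] w 0.0163 q6 -110.8
slide [-0.0001  0.0024 -0.0003] roll -0.0012
wrist pitch -0.1 [[295.0, 168.0], [350.0, 168.0]]
wrist pitch 0 [[294.0, 169.0], [351.0, 169.0]]
wrist pitch 0.1 [[293.0, 172.0], [352.0, 172.0]]
scene -0.1 [[323.5, 228.7], [279.2, 257.4]]
scene 0 [[323.7, 225.1], [279.2, 259.1]]
scene 0.1 [[323.5, 221.7], [279.4, 260.6]]
```

View pics/w3.png

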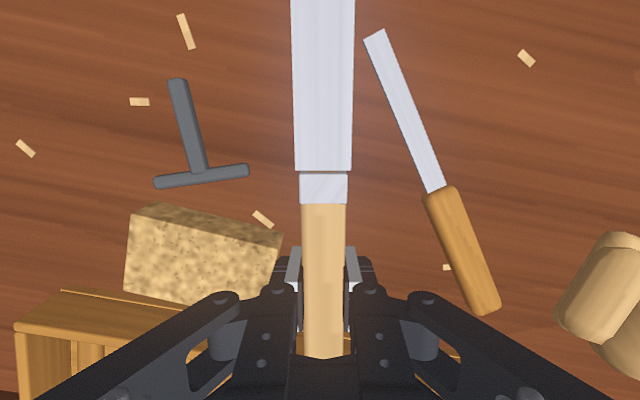

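View pics/s3.png

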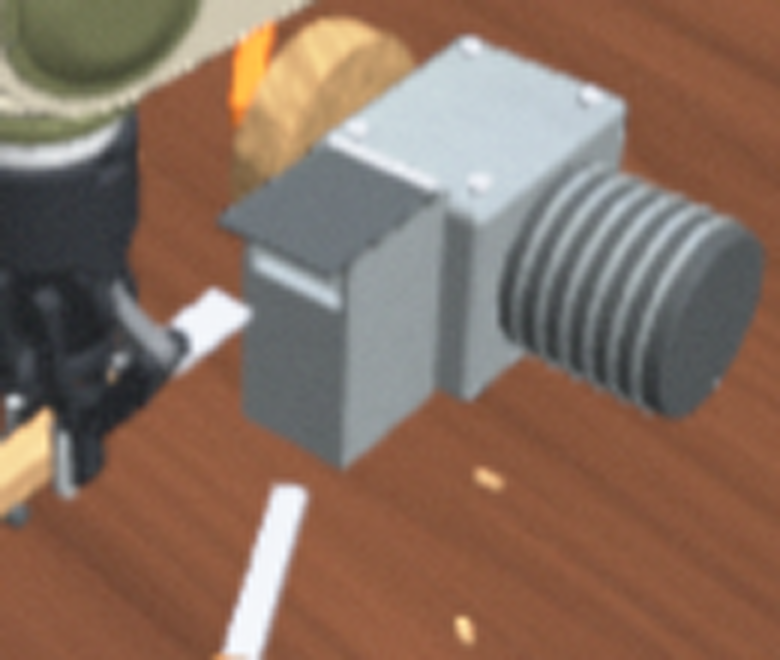

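The blade is level: its tip is at scene (323.6,225.3) and the prediction was (323.7,225.1). I'll insert it under the lip and start lifting.

```bash
python3 -m crank '{"slide":[[0.013,0.002,0],[0.026,0.002,0],[0.036,0.002,0],[0.036,0.002,-0.008],[0.036,0.002,-0.016],[0.038,0.002,-0.026],[0.040,0.002,-0.036],[0.042,0.002,-0.046]],"roll":[0,0,0,0,0,0,0,0],"grip":[0,0,0,0,0,0,0,0]}' 100
python3 - <<'E'
from h import *
q=get_image("scene"); crop(q,350,230,130,110,6,"s4.png")
s=observe(); R=s["tool_rot"]; g=s["position"]-R[:,2]*.0187; t=g+R[:,0]*.115
d=t-[.505,-.034,0]; print("tip machine",d[0]*np.cos(.2)+d[1]*np.sin(.2),-d[0]*np.sin(.2)+d[1]*np.cos(.2),t[2])
E
```

```text
time_s: 7.45
position: [0.6596, -0.0018, 0.1352]
tool_rot: [[-0.98, -0.199, 0.0], [-0.199, 0.98, -0.0], [-0.0, -0.0, -1.0]]
ft_force: [0.8, -0.1, -1.3]
grip_width: 0.0161
tip machine 0.04325163314361068 0.0006151819497072671 0.15545418949686562
```

View pics/s4.png

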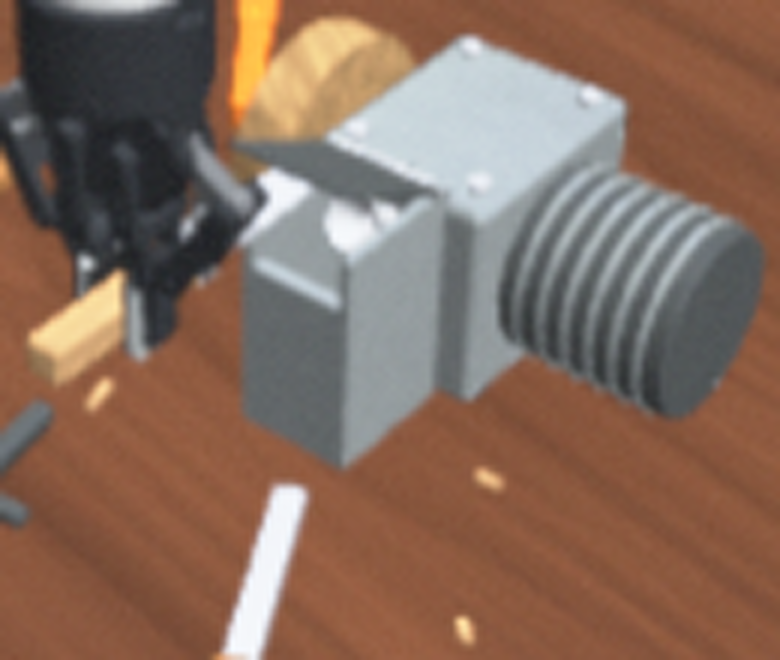

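```bash
python3 -m crank '{"slide":[[0.008,0,-0.008],[0.016,0,-0.016],[0.025,0,-0.023],[0.035,0,-0.029],[0.046,0,-0.033],[0.057,0,-0.035],[0.069,0,-0.036],[0.082,0,-0.035]],"roll":[0,0,0,0,0,0,0,0],"grip":[0,0,0,0,0,0,0,0]}' 100
python3 - <<'E'
from h import *
q=get_image("scene"); crop(q,350,220,130,110,6,"s5.png")
s=observe(); R=s["tool_rot"]; g=s["position"]-R[:,2]*.0187; t=g+R[:,0]*.115
d=t-[.505,-.034,0]; print("tip machine",d[0]*np.cos(.2)+d[1]*np.sin(.2),-d[0]*np.sin(.2)+d[1]*np.cos(.2),t[2])
E
```

```text
time_s: 8.3
position: [0.5781, -0.0183, 0.1695]
tool_rot: [[-0.98, -0.199, 0.0], [-0.199, 0.98, -0.0], [-0.0, -0.0, -1.0]]
ft_force: [-0.7, -1.6, -1.0]
grip_width: 0.0165
tip machine -0.04183674676471493 0.0010720703205429121 0.1881407082371488
```

View pics/s5.png

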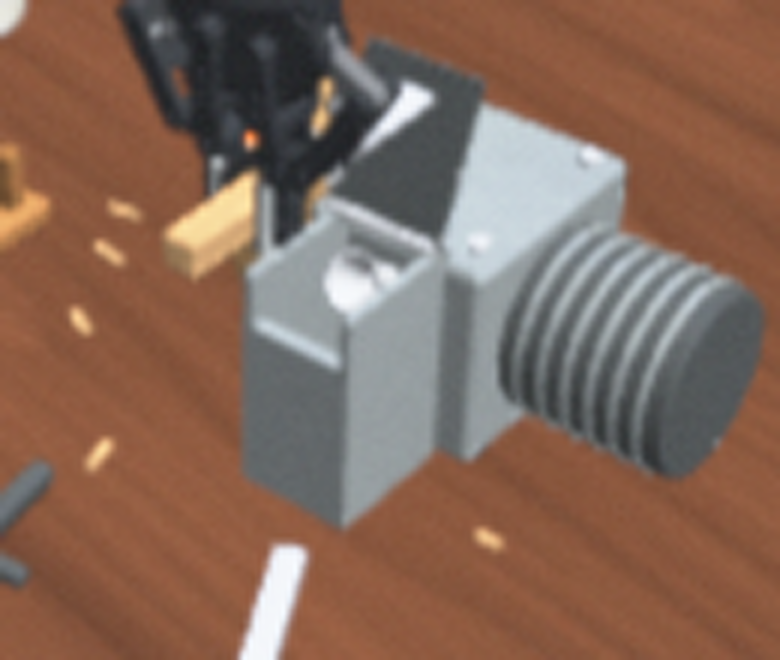

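```bash
python3 -m crank '{"slide":[[0.008,0,0],[0.012,0,0],[0.012,0,0],[0,0,0],[-0.03,0,0],[-0.07,0,0],[-0.11,0,0],[-0.15,0,0]],"roll":[0,0,0,0,0,0,0,0],"grip":[0,0,0,0,0,0,0,0]}' 100
python3 st.py 0.560 -0.305 0.027 101.46
python3 - <<'E'
from h import *
q=get_image("scene"); crop(q,350,220,130,110,6,"s6.png")
E
```

```text
time_s: 9.15
position: [0.7278, 0.0123, 0.169]
tool_rot: [[-0.98, -0.199, 0.0], [-0.199, 0.98, 0.0], [-0.0, -0.0, -1.0]]
ft_force: [0.3, 0.2, -0.5]
grip_width: 0.0164
t 9.15 pos [0.7278 0.0123 0.169 ] jaw 101.48 Rz [ 0.  0. -1.] F [ 0.26  0.21 -0.47] w 0.0164 q6 -109.8
slide [ 0.2276 -0.2775  0.142 ] roll 0.0003
```

View pics/s6.png

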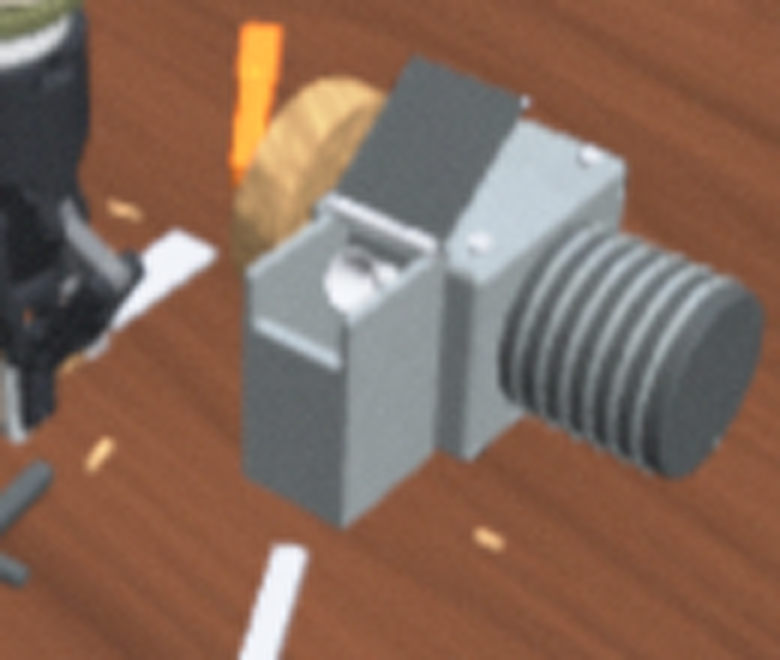

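The cover lies fully back. I'm carrying the blade back to its rest.

```bash
python3 -m crank '{"slide":[[0.01,-0.047,0],[0.02,-0.094,0],[0.04,-0.139,0],[0.065,-0.181,0],[0.095,-0.22,0],[0.13,-0.254,0],[0.17,-0.2775,0.015],[0.21,-0.2775,0.03]],"roll":[0,0,0,0,0,0,0,0],"grip":[0,0,0,0,0,0,0,0]}' 100
python3 st.py 0.5608 -0.3061 0.0277 101.46
python3 - <<'E'
from h import *
q=get_image("scene"); crop(q,350,220,130,110,6,"s7.png")
E
```

```text
time_s: 10.0
position: [0.5743, -0.3053, 0.1383]
tool_rot: [[-0.981, -0.196, 0.001], [-0.196, 0.981, -0.001], [-0.001, -0.002, -1.0]]
ft_force: [-0.3, -1.0, -1.2]
grip_width: 0.0166
t 10.0 pos [ 0.5743 -0.3053  0.1383] jaw 101.33 Rz [ 0.001 -0.001 -1.   ] F [-0.28 -0.98 -1.22] w 0.0166 q6 -139.7
slide [0.0135 0.0021 0.1106] roll -0.0023
```

View pics/s7.png

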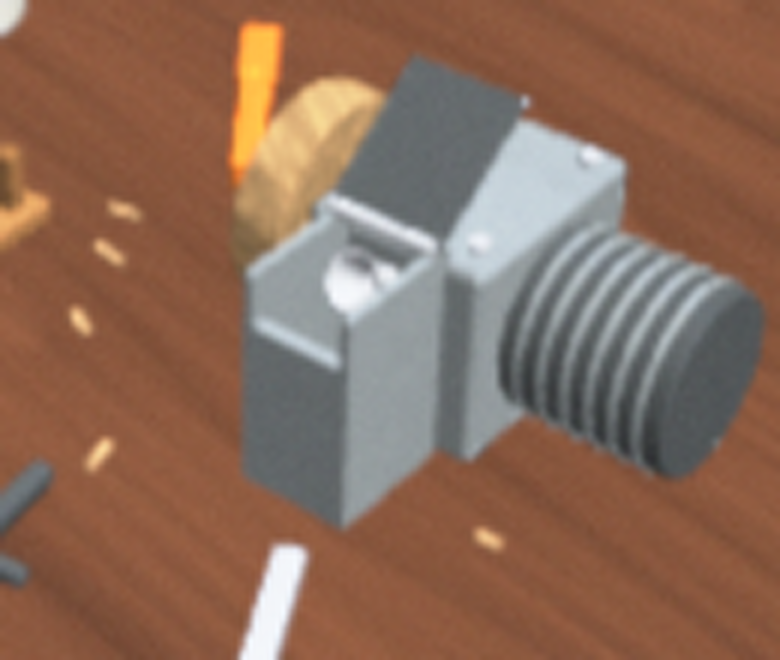

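```bash
python3 -m crank '{"slide":[[0.0135,0.002,0.03],[0.0135,0.002,0.06],[0.0135,0.002,0.07],[0.0135,0.002,0.07],[0.0135,0.002,0.07],[0.0135,0.002,0.07],[0.0135,0.002,0.07],[0.0135,0.002,0.07]],"roll":[0,0,0,0,0,0,0,0],"grip":[0,0,0,0,0,0,0,0]}' 100
python3 st.py 0.5608 -0.3061 0.0277 101.46
```

```text
time_s: 10.85
position: [0.5623, -0.3028, 0.0699]
tool_rot: [[-0.98, -0.199, 0.001], [-0.199, 0.98, -0.001], [-0.001, -0.001, -1.0]]
ft_force: [0.0, 0.7, -1.3]
grip_width: 0.0163
t 10.85 pos [ 0.5623 -0.3028  0.0699] jaw 101.48 Rz [ 0.001 -0.001 -1.   ] F [ 0.    0.65 -1.27] w 0.0163 q6 -140.4
slide [ 0.0021 -0.0029  0.0422] roll 0.0004
```

```bash
python3 -m crank '{"slide":[[0.002,-0.003,0],[0.002,-0.003,0.015],[0.002,-0.003,0.03],[0.002,-0.003,0.041],[0.002,-0.003,0.041],[0.002,-0.003,0.041],[0.002,-0.003,0.041],[0.002,-0.003,0.041]],"roll":[0,0,0,0,0,0,0,0],"grip":[0,0,0,0,0,0.02,0.05,0.08]}' 100
python3 st.py; python3 -m crank '{"slide":[[0,0,0],[0,0,0],[0,0,-0.03],[0,0,-0.06],[0,0,-0.1],[0,0,-0.14],[0,0,-0.18],[0,0,-0.18]],"roll":[0,0,0,0,0,0,0,0],"grip":[0.085,0.085,0.085,0.085,0.085,0.085,0.085,0.085]}' 40
python3 st.py 0.575 0.297 0.2 101.46
python3 - <<'E'
from h import *
p=get_image("wrist"); cv2.imwrite("pics/w8.png",p["frame"][:,:,::-1])
E
```

```text
time_s: 11.65
position: [0.5606, -0.3063, 0.0282]
tool_rot: [[-0.98, -0.199, 0.0], [-0.199, 0.98, -0.0], [-0.0, -0.0, -1.0]]
ft_force: [-0.1, 0.1, -0.3]
grip_width: 0.0479
t 11.65 pos [ 0.5606 -0.3063  0.0282] jaw 101.46 Rz [ 0. -0. -1.] F [-0.08  0.06 -0.26] w 0.0479 q6 -140.7
time_s: 12.45
position: [0.5621, -0.3071, 0.2144]
tool_rot: [[-0.98, -0.199, 0.009], [-0.199, 0.98, -0.007], [-0.007, -0.009, -1.0]]
ft_force: [0.4, -0.8, -0.1]
grip_width: 0.085
t 12.45 pos [ 0.5621 -0.3071  0.2144] jaw 101.48 Rz [ 0.009 -0.007 -1.   ] F [ 0.41 -0.78 -0.15] w 0.085 q6 -140.7
slide [-0.1328  0.5896  0.0103] roll 0.0003
```

View pics/w8.png

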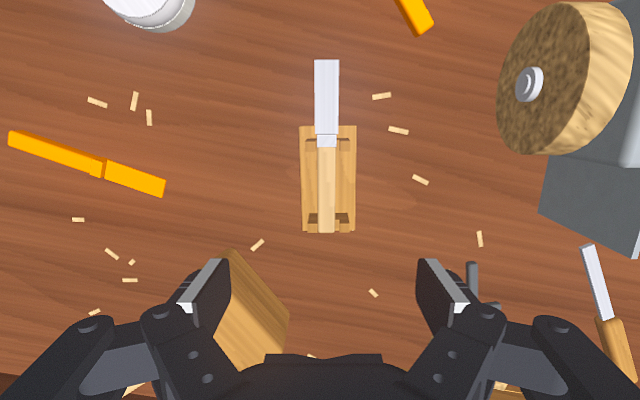

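The blade lies in its rest at wrist (327,60)–(327,232), released. Going to the gauge, around the machine's front.

```bash
python3 -m crank '{"slide":[[-0.03,0.036,0],[-0.06,0.074,0],[-0.09,0.112,0],[-0.11,0.156,0],[-0.12,0.2,0],[-0.128,0.248,0],[-0.133,0.296,0],[-0.133,0.344,0]],"roll":[0,0,0,0,0,0,0,0],"grip":[0.085,0.085,0.085,0.085,0.085,0.085,0.085,0.085]}' 40
python3 st.py 0.575 0.297 0.13 101.46
```

```text
time_s: 13.3
position: [0.6219, 0.0595, 0.2064]
tool_rot: [[-0.98, -0.199, -0.003], [-0.199, 0.98, 0.0], [0.002, 0.001, -1.0]]
ft_force: [-0.3, 0.4, 0.1]
grip_width: 0.0849
t 13.3 pos [0.6219 0.0595 0.2064] jaw 101.47 Rz [-0.003  0.    -1.   ] F [-0.31  0.39  0.07] w 0.0849 q6 -106.9
slide [-0.0015  0.242   0.0765] roll 0.0003
```

```bash
python3 -m crank '{"slide":[[0,0.045,0],[0,0.09,0],[0,0.14,0.01],[0,0.19,0.03],[0,0.242,0.05],[0,0.242,0.0765],[0,0.242,0.0765],[0,0.242,0.0765]],"roll":[0,0,0,0,0,0,0,0],"grip":[0.085,0.085,0.085,0.085,0.085,0.085,0.085,0.085]}' 40
python3 st.py 0.575 0.297 0.027 101.46
python3 - <<'E'
from h import *
p=get_image("wrist"); cv2.imwrite("pics/w9.png",p["frame"][:,:,::-1])
def W(q,M):
    M=np.array(M)/1000.; c,s=np.cos(q[2]),np.sin(q[2])
    return np.c_[q[0]+c*M[:,0]-s*M[:,1],q[1]+s*M[:,0]+c*M[:,1],M[:,2]]
print(proj(p,W([.575,.297,.2],[(-163,0,45),(-65,0,54),(65,0,54)])))
E
```

```text
time_s: 14.1
position: [0.5744, 0.2941, 0.1311]
tool_rot: [[-0.98, -0.199, -0.002], [-0.199, 0.98, -0.001], [0.002, -0.0, -1.0]]
ft_force: [-0.9, 0.2, 0.9]
grip_width: 0.0848
t 14.1 pos [0.5744 0.2941 0.1311] jaw 101.46 Rz [-0.002 -0.001 -1.   ] F [-0.91  0.15  0.87] w 0.0848 q6 -84.8
slide [-0.0014  0.0028  0.1041] roll 0.0
[[326.90015104 -41.91426605]
 [326.70664839 124.0087482 ]
 [326.32736959 294.31135402]]
```

View pics/w9.png

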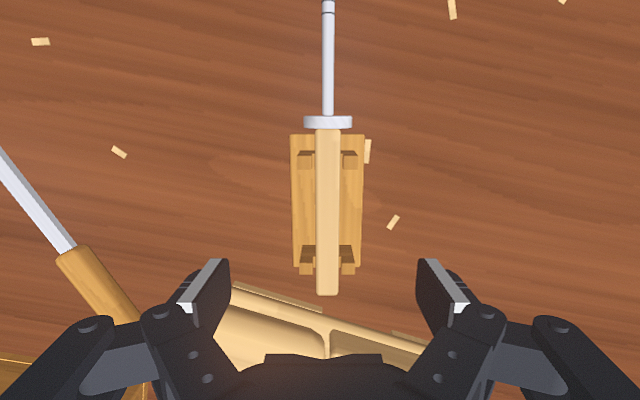

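```bash
python3 -m crank '{"slide":[[-0.003,0.003,0.035],[-0.003,0.003,0.07],[-0.003,0.003,0.104],[-0.003,0.003,0.104],[-0.003,0.003,0.104],[-0.003,0.003,0.104],[-0.003,0.003,0.104],[-0.003,0.003,0.104]],"roll":[0,0,0,0,0,0,0,0],"grip":[0.085,0.085,0.07,0.05,0.03,0.01,0.0,0.0]}' 40;  python3 st.py
python3 - <<'E'
from h import *
from math import *
# target tip (16,0,102) level: grip at 179
x=.179; print(.505+x*cos(.2),-.034+x*sin(.2))
E
```

```text
time_s: 14.95
position: [0.5781, 0.2982, 0.0303]
tool_rot: [[-0.98, -0.199, 0.004], [-0.199, 0.98, 0.001], [-0.005, -0.0, -1.0]]
ft_force: [-0.4, -0.7, 6.6]
grip_width: 0.0175
t 14.95 pos [0.5781 0.2982 0.0303] jaw 101.46 Rz [ 0.004  0.001 -1.   ] F [-0.43 -0.69  6.65] w 0.0175 q6 -84.6
0.6804319174335822 0.0015618102123159533
```

```bash
python3 -m crank '{"slide":[[0,0,-0.015],[0,0,-0.045],[-0.01,-0.01,-0.09],[-0.02,-0.055,-0.1],[-0.04,-0.1,-0.1],[-0.06,-0.145,-0.1],[-0.08,-0.19,-0.1],[-0.08,-0.237,-0.1]],"roll":[0,0,0,0,0,0,0,0],"grip":[0,0,0,0,0,0,0,0]}' 40;  python3 st.py .7187 .0093 .1 101.46
```

```text
time_s: 15.75
position: [0.7041, 0.0802, 0.1285]
tool_rot: [[-0.98, -0.199, 0.003], [-0.199, 0.98, 0.0], [-0.003, -0.001, -1.0]]
ft_force: [0.0, 0.4, -0.8]
grip_width: 0.0174
t 15.75 pos [0.7041 0.0802 0.1285] jaw 101.49 Rz [ 0.003  0.    -1.   ] F [ 0.03  0.39 -0.8 ] w 0.0174 q6 -104.5
slide [-0.0001 -0.0724  0.0286] roll 0.0005
```

```bash
python3 -m crank '{"slide":[[0,-0.04,0],[0,-0.0724,0.01],[0,-0.0724,0.02],[0,-0.0724,0.02],[0,-0.0724,0.02],[0,-0.0724,0.02],[0,-0.0724,0.02],[0,-0.0724,0.02]],"roll":[0,0,0,0,0,0,0,0],"grip":[0,0,0,0,0,0,0,0]}' 40;  python3 st.py .7187 .0093 .1 101.46
cat > look.py <<'E'
import sys
from h import *
n=sys.argv[1]
s=observe(); R=s["tool_rot"]; g=s["position"]-R[:,2]*.0187
d=g-[.505,-.034,0]; print("grip machine",d[0]*np.cos(.2)+d[1]*np.sin(.2),-d[0]*np.sin(.2)+d[1]*np.cos(.2),g[2])
p=get_image("wrist"); q=get_image("scene"); t=get_image("top")
Z=np.array([0,0,1.])
for th in [float(a) for a in sys.argv[2:]] or [0]:
    u=R[:,0]*np.cos(th)-Z*np.sin(th)   # tip direction, th>0 tip down
    P=[g+u*.163,g+u*.073,g-u*.065]
    print(th,"W",proj(p,P).round(1).tolist(),"S",proj(q,P).round(1).tolist())
crop(p,320,120,400,240,1.5,"a.png"); crop(q,345,225,130,110,6,"s_%s.png"%n)
cv2.imwrite("pics/w_%s.png"%n,p["frame"][:,:,::-1]); crop(t,280,200,80,80,7,"t_%s.png"%n)
E
python3 look.py 10 -.1 0 .1
```

```text
time_s: 16.55
position: [0.7167, 0.0116, 0.1081]
tool_rot: [[-0.98, -0.2, 0.001], [-0.2, 0.98, -0.0], [-0.001, -0.0, -1.0]]
ft_force: [0.2, 0.5, -1.7]
grip_width: 0.0172
t 16.55 pos [0.7167 0.0116 0.1081] jaw 101.53 Rz [ 0.001 -0.    -1.   ] F [ 0.16  0.46 -1.72] w 0.0172 q6 -110.0
slide [-0.0015 -0.0027  0.0081] roll 0.0011
grip machine 0.21655587083327862 0.00266507643735521 0.12679940480391608
-0.1 W [[322.0, -279.1], [322.6, 108.2], [323.0, 387.2]] S [[332.5, 209.9], [310.1, 229.3], [270.9, 263.2]]
0.0 W [[322.1, -216.5], [322.6, 107.4], [323.0, 398.7]] S [[332.6, 214.8], [310.3, 231.5], [270.6, 261.2]]
0.1 W [[322.2, -165.7], [322.6, 108.6], [323.0, 410.0]] S [[332.4, 219.8], [310.2, 233.9], [270.5, 259.0]]
```

View pics/w_10.png

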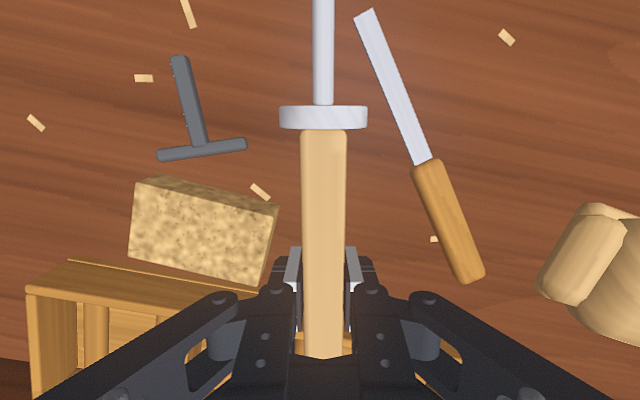

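View pics/s_10.png

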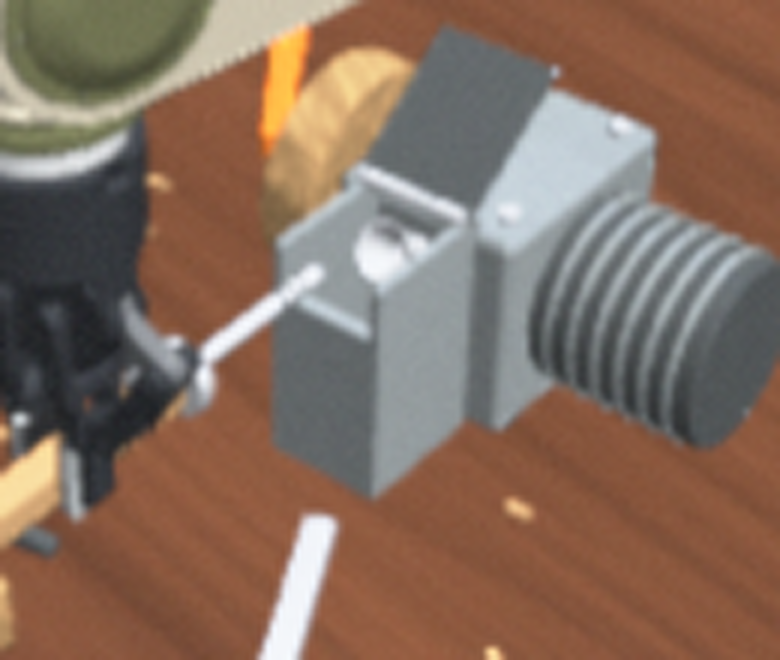

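View pics/t_10.png

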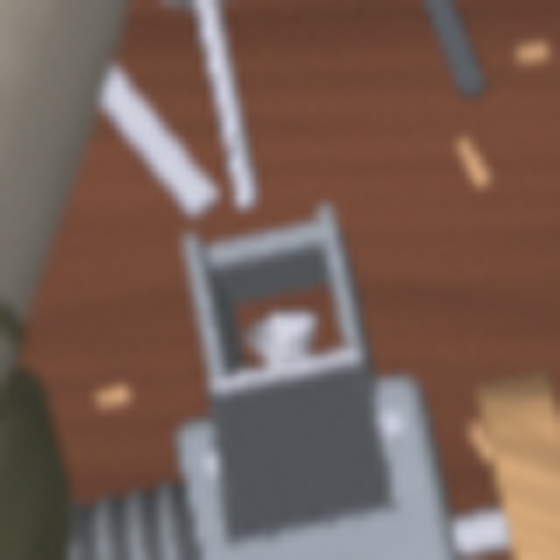

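```bash
python3 - <<'E'
from h import *
t=get_image("top")
u=lambda a,b:((a+.5)/7-.5+240,(b+.5)/7-.5+160)
for nm,uv,z in [("tip",(246,205),.127),("cheekmid",(257,221),.12),("plate mid front",(262,233),.092),("hingeL",(215,388),.124),("hingeR",(362,357),.124)]:
    P=back(t,[u(*uv)],z)[0]; d=P-[.505,-.034,0]; print(nm,d[0]*np.cos(.2)+d[1]*np.sin(.2),-d[0]*np.sin(.2)+d[1]*np.cos(.2))
E
```

```text
tip 0.04971464055555411 0.002923372174072278
cheekmid 0.04392172175744499 0.0003869874853346198
plate mid front 0.04482392149258207 0.0011896307684253083
hingeL -0.019419087432811608 0.02995197450740094
hingeR -0.02009624026392656 -0.02946765373613031
```

```bash
python3 -m crank '{"slide":[[0,-0.0025,0.014],[0,-0.0025,0.0272],[0,-0.0025,0.0272],[0.012,-0.0025,0.0272],[0.024,-0.0025,0.0272],[0.036,-0.0025,0.0272],[0.044,-0.0025,0.0272],[0.044,-0.0025,0.0272]],"roll":[0,0,0,0,0,0,0,0],"grip":[0,0,0,0,0,0,0,0]}' 40
python3 look.py 11 -.05 0 .05
```

```text
time_s: 17.55
position: [0.6728, -0.0005, 0.0805]
tool_rot: [[-0.98, -0.199, -0.002], [-0.199, 0.98, 0.0], [0.002, 0.0, -1.0]]
ft_force: [-2.7, -0.9, 2.1]
grip_width: 0.0172
grip machine 0.17116847110081806 -0.0004940047574796685 0.09915988928796537
-0.05 W [[322.0, -246.2], [322.5, 107.5], [322.9, 393.1]] S [[341.9, 212.3], [321.0, 229.6], [284.2, 260.0]]
0.0 W [[322.1, -216.6], [322.5, 107.4], [322.9, 398.8]] S [[341.9, 214.6], [321.0, 230.7], [284.1, 259.0]]
0.05 W [[322.1, -189.8], [322.5, 107.9], [323.0, 404.5]] S [[341.8, 217.0], [321.0, 231.8], [284.1, 258.0]]
```

View pics/s_11.png

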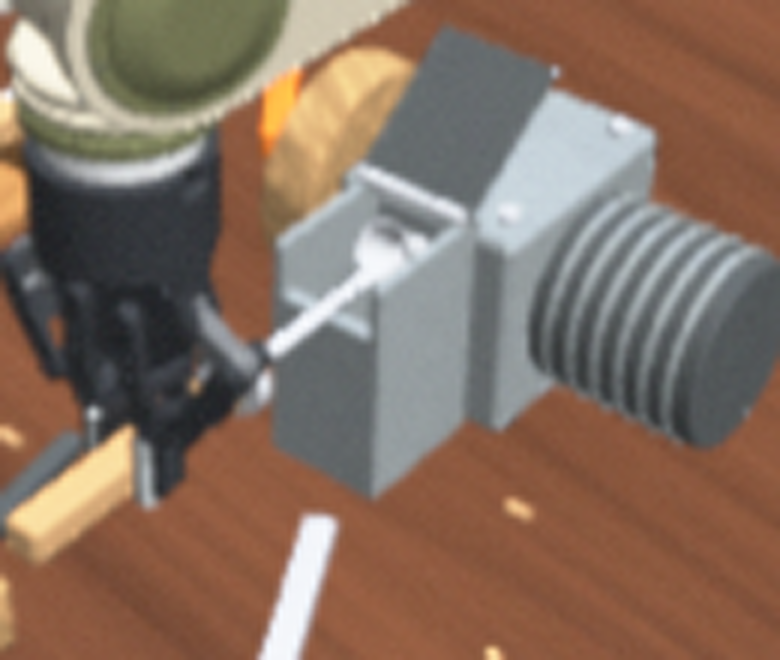

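View pics/t_11.png

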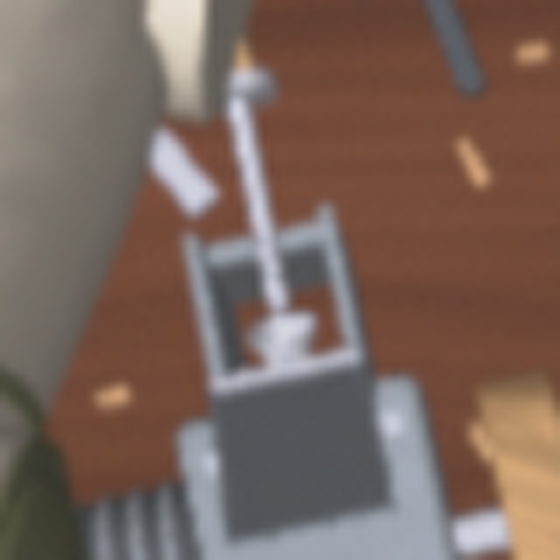

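```bash
python3 -m crank '{"slide":[[0.005,0,0],[0.01,0,0],[0.014,0,0],[0.017,0,0],[0.02,0,0],[0.022,0,0],[0.022,0,0],[0.022,0,0]],"roll":[0,0,0,0,0,0,0,0],"grip":[0,0,0,0,0,0,0,0]}' 30
python3 look.py 12 -.05 0 .05
```

```text
time_s: 18.5
position: [0.6522, -0.0048, 0.0803]
tool_rot: [[-0.98, -0.199, -0.001], [-0.199, 0.98, -0.0], [0.001, 0.0, -1.0]]
ft_force: [-0.4, -0.7, 2.9]
grip_width: 0.0176
grip machine 0.15005472800753772 -0.0006160938355531664 0.09895648079231745
-0.05 W [[321.9, -246.2], [322.4, 107.5], [322.8, 393.0]] S [[346.5, 208.9], [326.0, 225.8], [290.2, 255.4]]
0.0 W [[322.0, -216.6], [322.4, 107.4], [322.9, 398.7]] S [[346.4, 211.2], [326.1, 226.9], [290.1, 254.4]]
0.05 W [[322.0, -190.0], [322.4, 107.8], [322.9, 404.4]] S [[346.3, 213.6], [326.0, 228.0], [290.1, 253.4]]
```

View pics/s_12.png

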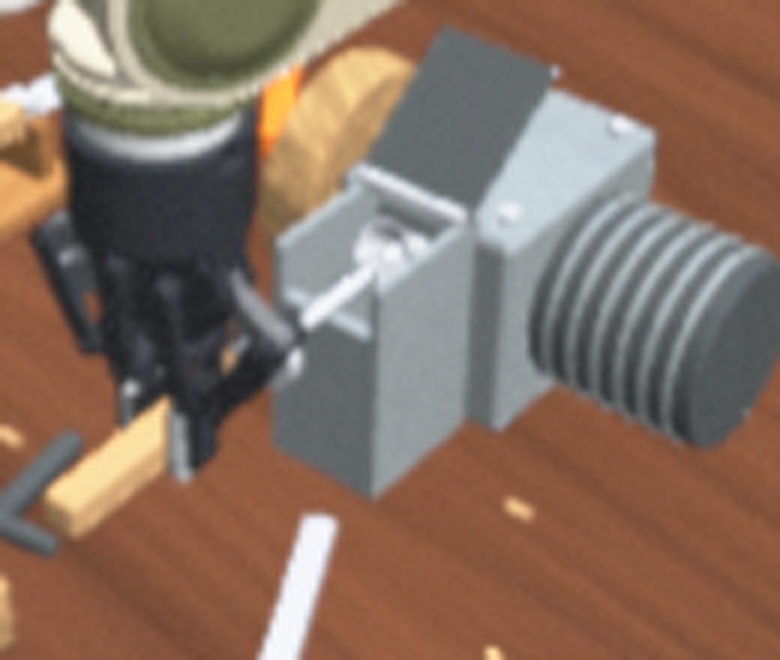

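Now I'll pivot the rod about its tip in the funnel, raising the hand in an arc with a light grip.

```bash
python3 -m crank '{"slide":[[0.001,0,-0.005],[0.0015,0,-0.0107],[0.0025,0,-0.016],[0.0037,0,-0.0218],[0.0055,0,-0.027],[0.0076,0,-0.0324],[0.010,0,-0.0375],[0.0131,0,-0.0422]],"roll":[0,0,0,0,0,0,0,0],"grip":[0,0,0,0,0,0,0,0]}' 25
python3 look.py 13 0 .1 .2 .3
```

```text
time_s: 19.45
position: [0.6424, -0.0069, 0.1246]
tool_rot: [[-0.98, -0.199, 0.009], [-0.199, 0.98, 0.0], [-0.009, -0.001, -1.0]]
ft_force: [14.5, 3.8, 0.1]
grip_width: 0.0173
grip machine 0.13983481378276907 -0.000718023806543417 0.14333699180635023
0.0 W [[322.0, -216.6], [322.5, 107.4], [322.9, 398.7]] S [[349.2, 196.9], [328.6, 211.7], [292.2, 237.9]]
0.1 W [[322.2, -166.3], [322.5, 108.5], [322.9, 410.2]] S [[348.8, 201.9], [328.5, 214.0], [292.2, 235.8]]
0.2 W [[322.3, -123.9], [322.6, 111.2], [322.9, 421.4]] S [[348.0, 207.0], [328.2, 216.4], [292.3, 233.5]]
0.3 W [[322.4, -87.4], [322.6, 115.4], [322.9, 432.3]] S [[347.0, 212.3], [327.7, 218.9], [292.7, 231.0]]
```

View pics/s_13.png

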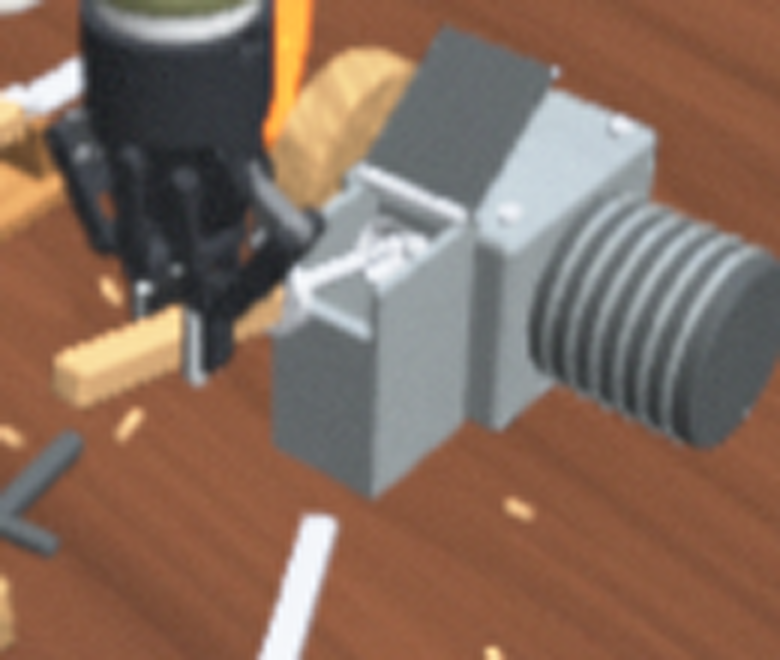

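View pics/w_13.png

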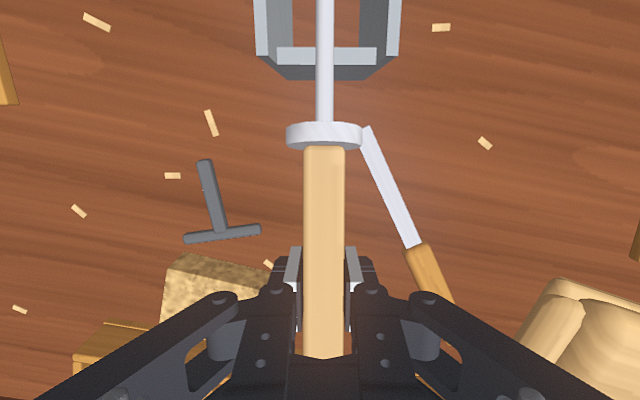

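```bash
python3 -m crank '{"slide":[[-0.002,0,-0.003],[0,0,-0.006],[0.002,0,-0.008],[0.004,0,-0.010],[0.006,0,-0.012],[0.0085,0,-0.014],[0.011,0,-0.0155],[0.014,0,-0.017]],"roll":[0,0,0,0,0,0,0,0],"grip":[0,0,0,0,0,0,0,0]}' 30
python3 look.py 14 .3 .4 .5
```

```text
time_s: 20.4
position: [0.6258, -0.01, 0.1399]
tool_rot: [[-0.98, -0.199, 0.0], [-0.199, 0.98, 0.0], [-0.0, 0.0, -1.0]]
ft_force: [3.2, 1.4, -2.0]
grip_width: 0.0172
grip machine 0.12315668630649944 -0.0005080363718593557 0.15855919130546064
0.3 W [[322.2, -86.3], [322.5, 115.8], [322.9, 432.0]] S [[350.8, 204.8], [331.8, 211.2], [297.3, 222.8]]
0.4 W [[322.3, -53.9], [322.5, 121.2], [322.9, 442.3]] S [[349.4, 210.1], [331.2, 213.7], [297.9, 220.3]]
0.5 W [[322.3, -24.9], [322.5, 127.6], [323.0, 451.8]] S [[347.7, 215.5], [330.4, 216.3], [298.6, 217.7]]
```

View pics/s_14.png

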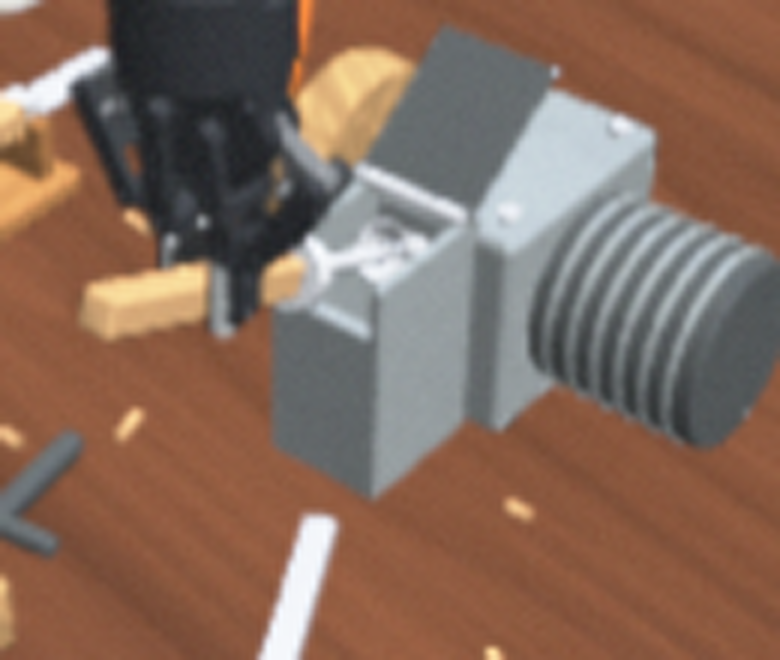

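View pics/w_14.png

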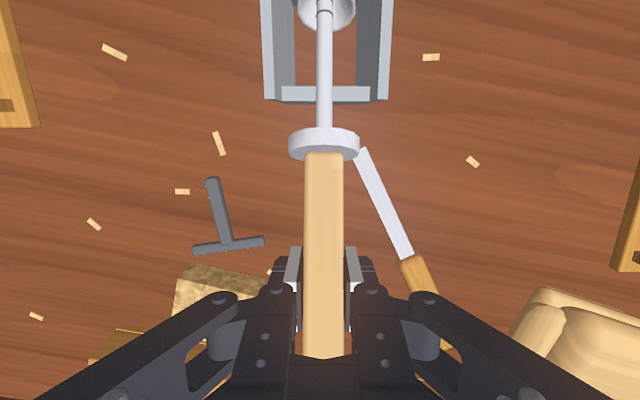

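```bash
python3 -m crank '{"slide":[[0.005,0,-0.001],[0.0105,0,-0.002],[0.018,0,-0.003],[0.025,0,-0.003],[0.032,0,0.001],[0.039,0,0.005],[0.046,0,0.009],[0.053,0,0.013]],"roll":[0,0,0,0,0,0,0,0],"grip":[0,0,0,0,0,0,0,0]}' 40
python3 look.py 15 .4 .5 .6
```

```text
time_s: 21.35
position: [0.5731, -0.0207, 0.1261]
tool_rot: [[-0.98, -0.199, -0.001], [-0.199, 0.98, 0.0], [0.001, 0.0, -1.0]]
ft_force: [1.9, 1.6, -2.9]
grip_width: 0.0173
grip machine 0.06943422914936719 -0.0005256639884434876 0.14480433831401526
0.4 W [[322.2, -53.7], [322.5, 121.3], [323.0, 442.2]] S [[360.2, 205.5], [343.4, 208.6], [312.8, 214.4]]
0.5 W [[322.3, -24.7], [322.5, 127.7], [323.0, 451.7]] S [[358.5, 210.7], [342.6, 211.1], [313.5, 212.0]]
0.6 W [[322.3, 1.7], [322.5, 134.8], [323.0, 460.3]] S [[356.6, 215.8], [341.7, 213.6], [314.4, 209.5]]
```

View pics/s_15.png

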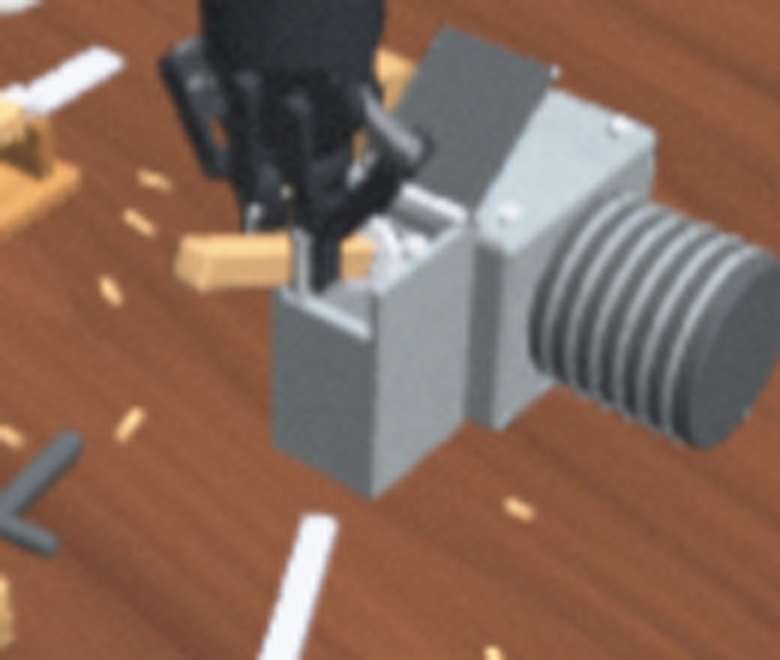

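View pics/w_15.png

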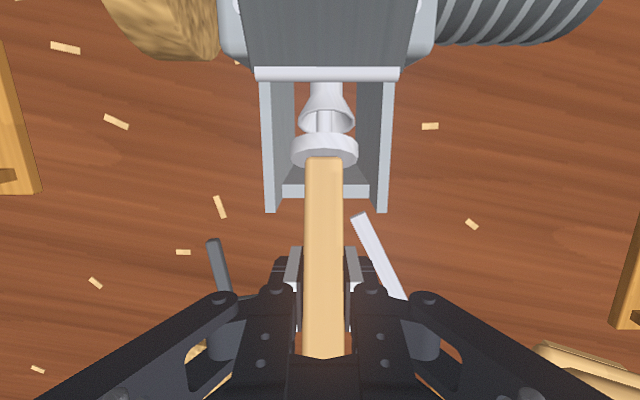

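```bash
python3 -m crank '{"slide":[[0.003,0,0.002],[0.006,0,0.0035],[0.009,0,0.005],[0.0105,0,0.006],[0.012,0,0.007],[0.0125,0,0.0075],[0.0125,0,0.0075],[0.0125,0,0.0075]],"roll":[0,0,0,0,0,0,0,0],"grip":[0,0,0,0,0,0,0,0]}' 40
python3 look.py 16 .4 .5 .6
```

```text
time_s: 22.3
position: [0.5641, -0.0227, 0.121]
tool_rot: [[-0.98, -0.199, 0.007], [-0.199, 0.98, 0.0], [-0.007, -0.001, -1.0]]
ft_force: [9.0, 6.3, 5.3]
grip_width: 0.0175
grip machine 0.059998887127853215 -0.0006547594552264203 0.1396537827272687
0.4 W [[322.4, -54.9], [322.6, 120.8], [322.9, 442.6]] S [[361.9, 205.8], [345.3, 208.8], [315.3, 214.1]]
0.5 W [[322.5, -26.0], [322.6, 127.1], [322.9, 452.2]] S [[360.2, 210.9], [344.6, 211.2], [316.0, 211.7]]
0.6 W [[322.6, 0.3], [322.6, 134.2], [322.9, 460.9]] S [[358.3, 216.0], [343.7, 213.6], [316.9, 209.3]]
```

View pics/w_16.png

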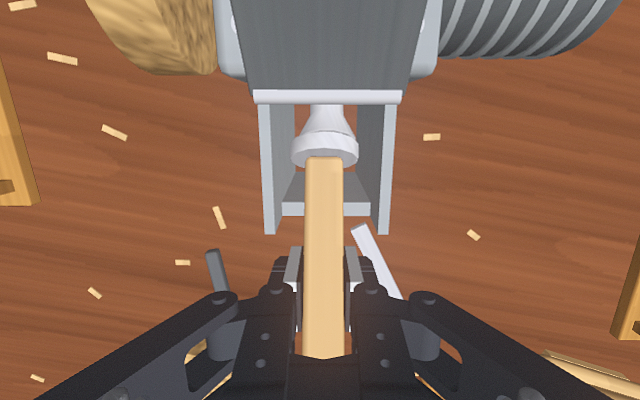

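View pics/s_16.png

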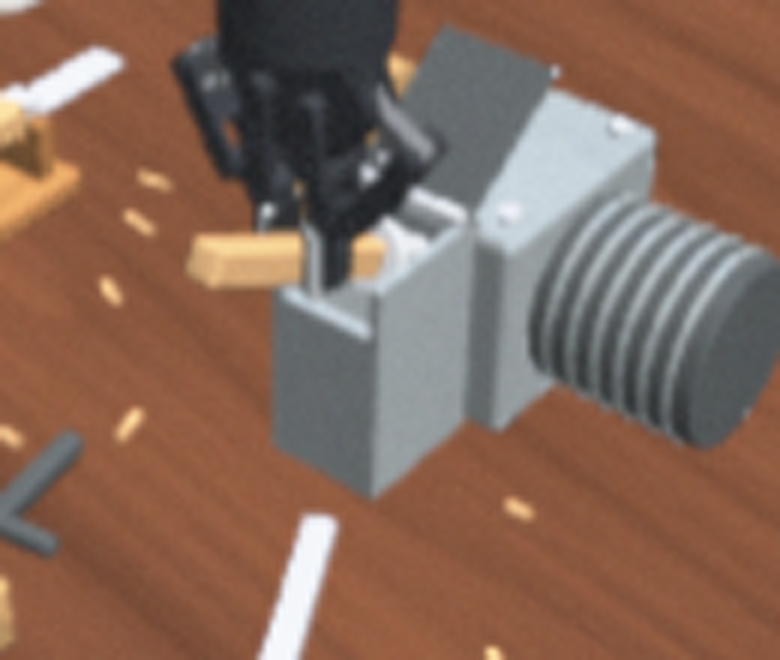

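The collar sits on the rim, at wrist about (325,150), and resists with about 12 N. I'll press once more with a small wiggle so it is surely seated.

```bash
python3 -m crank '{"slide":[[0.0015,0,0.001],[0.0015,0,0.001],[0.0025,0,-0.0005],[0.0025,0,-0.0005],[0.0005,0,0.0025],[0.0005,0,0.0025],[0.0015,0,0.001],[0.0015,0,0.001]],"roll":[0,0,0,0,0,0,0,0],"grip":[0,0,0,0,0,0,0,0]}' 40
python3 look.py 17 .4 .5 .6; python3 st.py
```

```text
time_s: 23.25
position: [0.564, -0.0232, 0.1205]
tool_rot: [[-0.98, -0.199, 0.011], [-0.199, 0.98, -0.0], [-0.011, -0.003, -1.0]]
ft_force: [13.0, 6.8, 4.7]
grip_width: 0.0174
grip machine 0.05977048681085022 -0.0010791905172111392 0.13923246829927602
0.4 W [[322.6, -55.5], [322.7, 120.6], [322.8, 442.8]] S [[361.8, 206.0], [345.3, 208.9], [315.2, 214.1]]
0.5 W [[322.7, -26.7], [322.7, 126.8], [322.8, 452.5]] S [[360.1, 211.1], [344.5, 211.3], [315.9, 211.7]]
0.6 W [[322.8, -0.4], [322.8, 133.9], [322.8, 461.2]] S [[358.2, 216.2], [343.6, 213.7], [316.8, 209.2]]
t 23.4 pos [ 0.564  -0.0232  0.1205] jaw 101.46 Rz [ 0.011 -0.    -1.   ] F [13.46  6.26  5.13] w 0.0168 q6 -116.0
```

View pics/w_17.png

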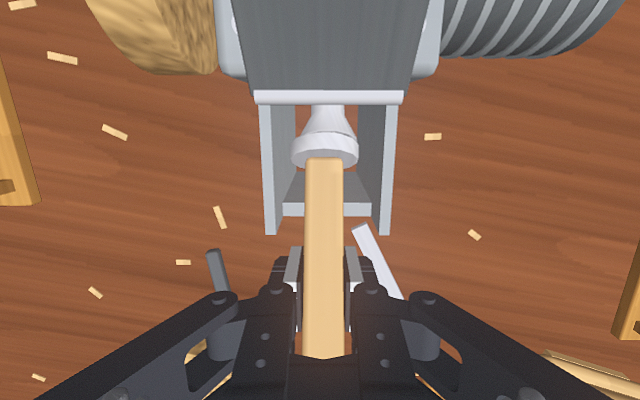

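Seated: it doesn't advance any further under the push. Pulling it straight out along the tube axis.

```bash
python3 -m crank '{"slide":[[-0.0135,0,-0.008],[-0.027,0,-0.0156],[-0.0405,0,-0.0234],[-0.054,0,-0.0312],[-0.0675,0,-0.039],[-0.081,0,-0.0468],[-0.0945,0,-0.0546],[-0.108,0,-0.0625]],"roll":[0,0,0,0,0,0,0,0],"grip":[0,0,0,0,0,0,0,0]}' 60
python3 look.py 18 .4 .5 .6; python3 st.py 0.5781 0.2982 .14 101.46
```

```text
time_s: 24.2
position: [0.6661, -0.0021, 0.1807]
tool_rot: [[-0.98, -0.199, -0.001], [-0.199, 0.98, -0.001], [0.002, -0.001, -1.0]]
ft_force: [-0.3, 0.1, -1.1]
grip_width: 0.0167
grip machine 0.1642851709545651 -0.000784458649229932 0.19942945566255108
0.4 W [[322.4, -53.6], [322.6, 121.4], [323.0, 442.2]] S [[340.8, 204.6], [321.1, 208.1], [284.7, 214.4]]
0.5 W [[322.5, -24.5], [322.6, 127.8], [323.0, 451.7]] S [[339.1, 210.3], [320.3, 210.8], [285.4, 211.7]]
0.6 W [[322.5, 1.8], [322.6, 134.9], [323.0, 460.2]] S [[337.0, 215.9], [319.3, 213.5], [286.4, 209.0]]
t 24.35 pos [ 0.666  -0.0021  0.1804] jaw 101.49 Rz [-0.001 -0.001 -1.   ] F [ 0.55  0.   -1.91] w 0.0164 q6 -111.8
slide [0.0263 0.3119 0.0402] roll 0.0006
```

View pics/s_18.png

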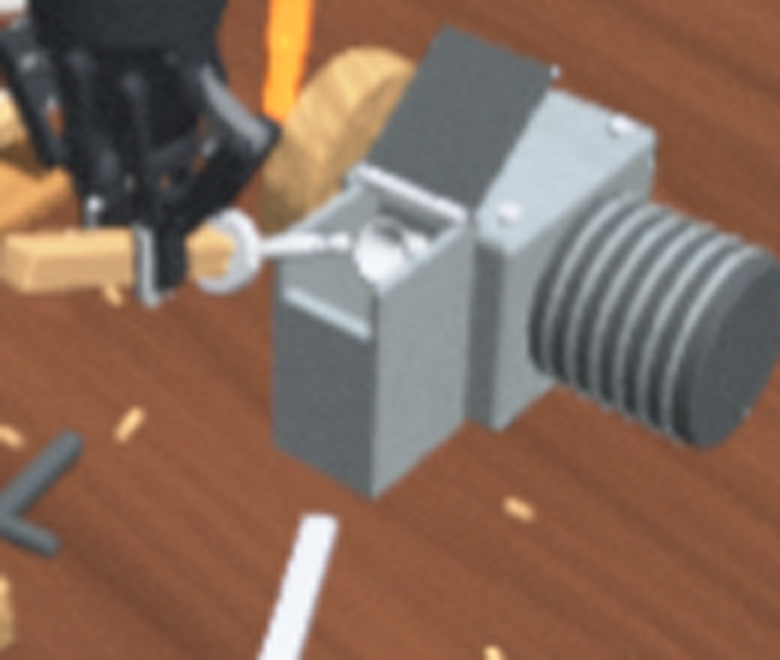

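View pics/w_18.png

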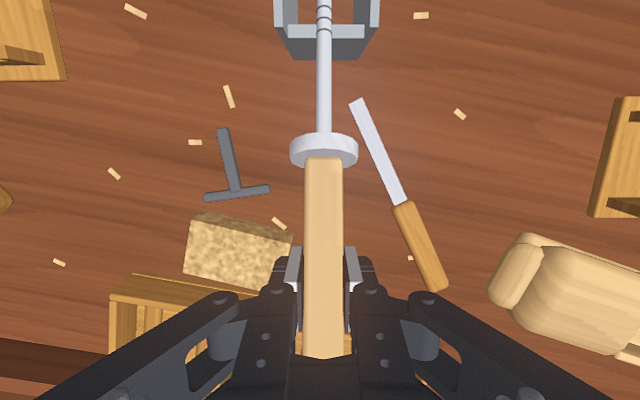

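The rod is right out of the tube and the cover is still open. It sits tilted in the fingers, so I'll level it by laying it on its own rest and gripping it again.

```bash
python3 -m crank '{"slide":[[-0.03,0,-0.03],[-0.03,0.04,-0.03],[-0.03,0.088,-0.03],[-0.03,0.136,-0.03],[-0.02,0.184,-0.03],[-0.005,0.23,-0.02],[0.01,0.274,0],[0.0263,0.312,0.02]],"roll":[0,0,0,0,0,0,0,0],"grip":[0,0,0,0,0,0,0,0]}' 60
python3 st.py 0.5781 0.2982 .075 101.46
```

```text
time_s: 25.15
position: [0.5763, 0.2998, 0.1598]
tool_rot: [[-0.98, -0.199, -0.0], [-0.199, 0.98, -0.001], [0.001, -0.001, -1.0]]
ft_force: [0.3, 0.7, -0.5]
grip_width: 0.0168
t 25.15 pos [0.5763 0.2998 0.1598] jaw 101.51 Rz [-0.    -0.001 -1.   ] F [ 0.26  0.7  -0.46] w 0.0168 q6 -84.4
slide [-0.0015 -0.0019  0.0848] roll 0.0008
```

```bash
python3 -m crank '{"slide":[[-0.0015,-0.0019,0.04],[-0.0015,-0.0019,0.08],[-0.0015,-0.0019,0.085],[-0.0015,-0.0019,0.085],[-0.0015,-0.0019,0.085],[-0.0015,-0.0019,0.085],[-0.0015,-0.0019,0.085],[-0.0015,-0.0019,0.085]],"roll":[0,0,0,0,0,0,0,0],"grip":[0,0,0,0,0,0,0,0]}' 40
python3 st.py 0.5781 0.2982 .03 101.46
python3 - <<'E'
from h import *
p=get_image("wrist"); cv2.imwrite("pics/w19.png",p["frame"][:,:,::-1])
p=get_image("scene"); crop(p,420,300,110,90,6,"s19.png")
E
```

```text
time_s: 25.95
position: [0.5806, 0.2971, 0.0766]
tool_rot: [[-0.98, -0.199, 0.002], [-0.199, 0.98, 0.0], [-0.002, 0.0, -1.0]]
ft_force: [-0.5, 0.4, -0.8]
grip_width: 0.0166
t 25.95 pos [0.5806 0.2971 0.0766] jaw 101.47 Rz [ 0.002  0.    -1.   ] F [-0.54  0.38 -0.82] w 0.0166 q6 -84.7
slide [0.0023 0.0016 0.0466] roll 0.0001
```

View pics/w19.png

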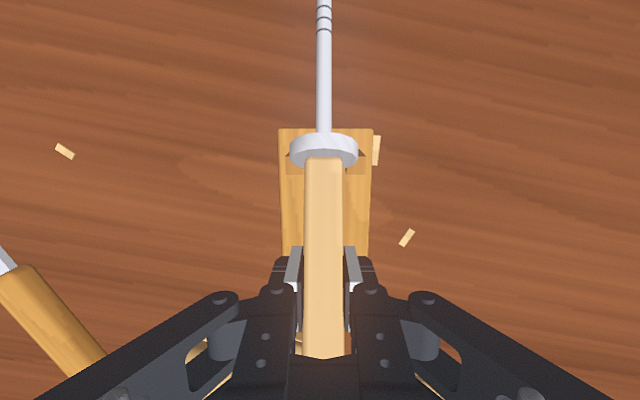

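View pics/s19.png

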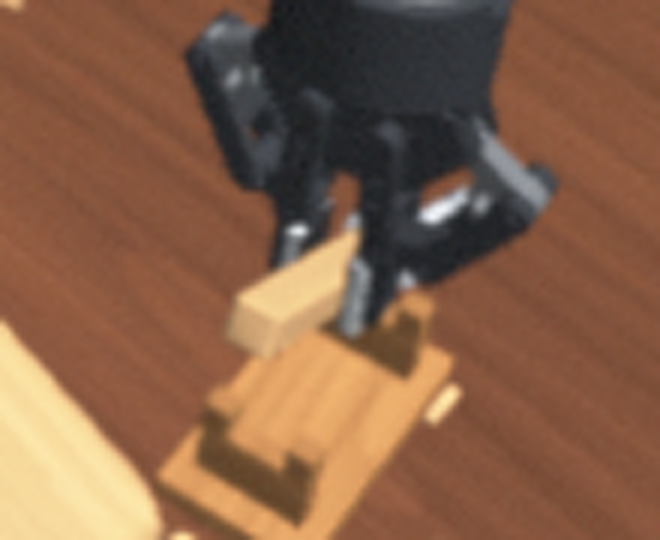

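```bash
python3 -m crank '{"slide":[[0.002,0.0015,0.006],[0.002,0.0015,0.012],[0.002,0.0015,0.018],[0.002,0.0015,0.024],[0.002,0.0015,0.03],[0.002,0.0015,0.036],[0.002,0.0015,0.042],[0.002,0.0015,0.046]],"roll":[0,0,0,0,0,0,0,0],"grip":[0,0,0,0,0,0,0,0]}' 22
python3 st.py 0.5781 0.2982 .03 101.46
python3 - <<'E'
from h import *
p=get_image("wrist"); cv2.imwrite("pics/w20.png",p["frame"][:,:,::-1])
p=get_image("scene"); crop(p,420,300,110,90,6,"s20.png")
E
```

```text
time_s: 26.85
position: [0.5818, 0.2991, 0.0326]
tool_rot: [[-0.98, -0.198, 0.011], [-0.198, 0.98, 0.003], [-0.012, 0.001, -1.0]]
ft_force: [10.7, 2.6, 17.6]
grip_width: 0.0168
t 26.85 pos [0.5818 0.2991 0.0326] jaw 101.45 Rz [ 0.011  0.003 -1.   ] F [10.66  2.58 17.6 ] w 0.0168 q6 -84.6
slide [ 0.0038 -0.0002  0.0025] roll -0.0002
```

View pics/w20.png

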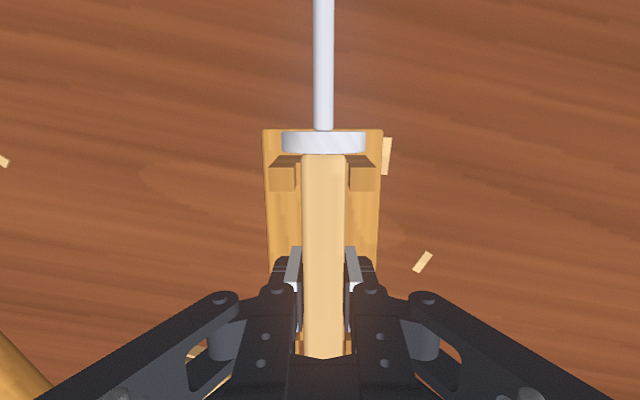

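View pics/s20.png

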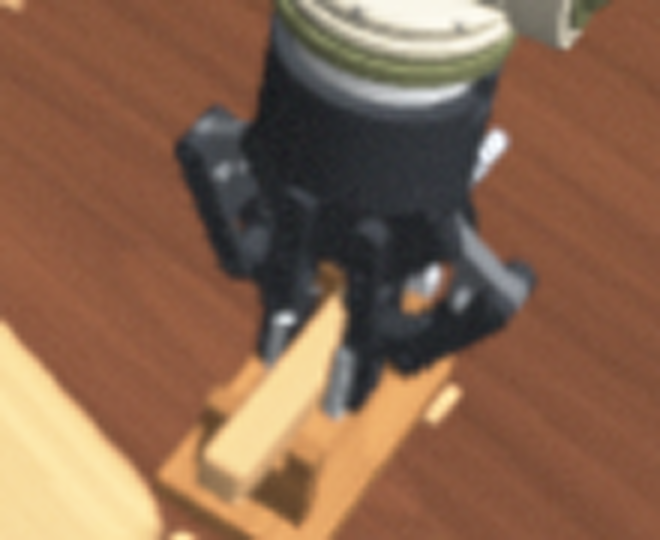

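It lies nearly level in both notches. Releasing, then gripping again firmly.

```bash
python3 -m crank '{"slide":[[0,0,0],[0,0,0],[0,0,0],[0,0,0],[0,0,0],[0,0,0],[0,0,0],[0,0,0]],"roll":[0,0,0,0,0,0,0,0],"grip":[0.03,0.05,0.05,0.05,0.05,0.05,0.05,0.05]}' 40
python3 st.py 0.5781 0.2982 .03 101.46
python3 - <<'E'
from h import *
p=get_image("wrist"); cv2.imwrite("pics/w21.png",p["frame"][:,:,::-1])
E
```

```text
time_s: 27.75
position: [0.5779, 0.2981, 0.0296]
tool_rot: [[-0.98, -0.199, -0.0], [-0.199, 0.98, 0.0], [0.0, 0.0, -1.0]]
ft_force: [-0.0, -0.1, -0.0]
grip_width: 0.0503
t 27.75 pos [0.5779 0.2981 0.0296] jaw 101.47 Rz [-0.  0. -1.] F [-0.01 -0.07 -0.01] w 0.0503 q6 -84.6
slide [-0.0002  0.     -0.0004] roll 0.0001
```

View pics/w21.png

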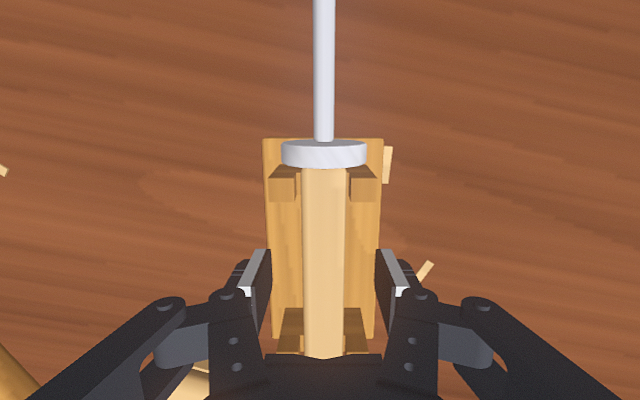

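```bash
python3 -m crank '{"slide":[[0,0,0],[0,0,0],[0,0,0],[0,0,0],[0,0,0],[0,0,0],[0,0,-0.01],[0,0,-0.03]],"roll":[0,0,0,0,0,0,0,0],"grip":[0.01,0,0,0,0,0,0,0]}' 100
python3 st.py
python3 -m crank '{"slide":[[0,0,-0.03],[0,0,-0.06],[0,0,-0.09],[0,0,-0.12],[0,0,-0.15],[0,0,-0.17],[0,0,-0.178],[0,0,-0.178]],"roll":[0,0,0,0,0,0,0,0],"grip":[0,0,0,0,0,0,0,0]}' 100
python3 st.py
python3 - <<'E'
from h import *
s=observe(); R=s["tool_rot"]; g=s["position"]-R[:,2]*.0187
p=get_image("wrist"); cv2.imwrite("pics/w22.png",p["frame"][:,:,::-1])
p=get_image("scene"); cv2.imwrite("pics/s22.png",p["frame"][:,:,::-1])
for th in (-.1,0,.1,.2):
    u=R[:,0]*np.cos(th)-np.array([0,0,1])*np.sin(th); print(th,proj(p,[g+u*(a-.010) for a in (.163,.073,-.065)]).round(1).tolist())
E
```

```text
time_s: 28.6
position: [0.577, 0.2978, 0.0586]
tool_rot: [[-0.98, -0.199, -0.004], [-0.199, 0.98, -0.001], [0.004, -0.0, -1.0]]
ft_force: [-0.1, 0.6, -1.3]
grip_width: 0.016
t 28.6 pos [0.577  0.2978 0.0586] jaw 101.47 Rz [-0.004 -0.001 -1.   ] F [-0.07  0.6  -1.26] w 0.016 q6 -84.6
time_s: 29.4
position: [0.578, 0.2982, 0.2383]
tool_rot: [[-0.98, -0.199, 0.001], [-0.199, 0.98, 0.0], [-0.001, 0.0, -1.0]]
ft_force: [0.6, -0.6, -0.7]
grip_width: 0.0162
t 29.4 pos [0.578  0.2982 0.2383] jaw 101.47 Rz [ 0.001  0.    -1.   ] F [ 0.58 -0.56 -0.7 ] w 0.0162 q6 -84.6
-0.1 [[467.3, 200.2], [448.5, 223.6], [414.1, 266.1]]
0 [[466.0, 205.9], [448.0, 226.0], [414.5, 263.1]]
0.1 [[464.4, 211.8], [447.4, 228.5], [415.2, 259.9]]
0.2 [[462.7, 217.8], [446.6, 231.2], [416.0, 256.5]]
```

View pics/w22.png

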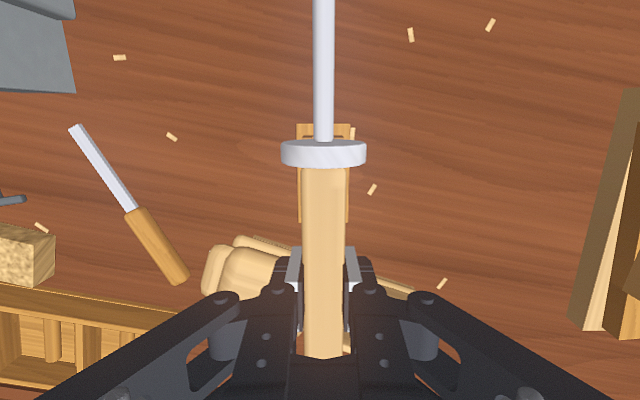

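View pics/s22.png

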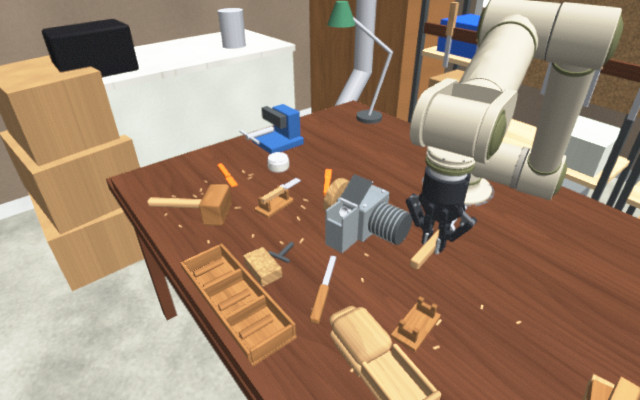

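The collar shows at wrist rows 140–168, the same as when it lay level on the rest. The handle end is at scene (413,263), and the level prediction was (414,263). I'll do one settling call and a last check before handing in.

```bash
python3 -m crank '{"slide":[[0,0,0],[0,0,0],[0,0,0],[0,0,0],[0,0,0],[0,0,0],[0,0,0],[0,0,0]],"roll":[0,0,0,0,0,0,0,0],"grip":[0,0,0,0,0,0,0,0]}' 100
python3 - <<'E'
from h import *
s=observe(); R=s["tool_rot"]; g=s["position"]-R[:,2]*.0187
p=get_image("scene"); t=get_image("top")
crop(p,390,225,130,95,6,"s23.png"); crop(t,280,200,220,150,3.6,"t23.png"); print(s["qvel"].round(2),g)
print(proj(t,[g+R[:,0]*(a-.01) for a in (.163,.073,-.065)]).round(1).tolist())
E
```

```text
time_s: 30.3
position: [0.5779, 0.2981, 0.2376]
tool_rot: [[-0.98, -0.199, 0.0], [-0.199, 0.98, 0.0], [-0.0, 0.0, -1.0]]
ft_force: [-0.8, 0.4, -0.8]
grip_width: 0.0164
[ 0.07 -0.11  0.04 -0.01 -0.01 -0.02] [0.57787653 0.29814259 0.25633985]
[[150.3, 231.0], [145.3, 195.5], [138.4, 143.6]]
```

View pics/s23.png

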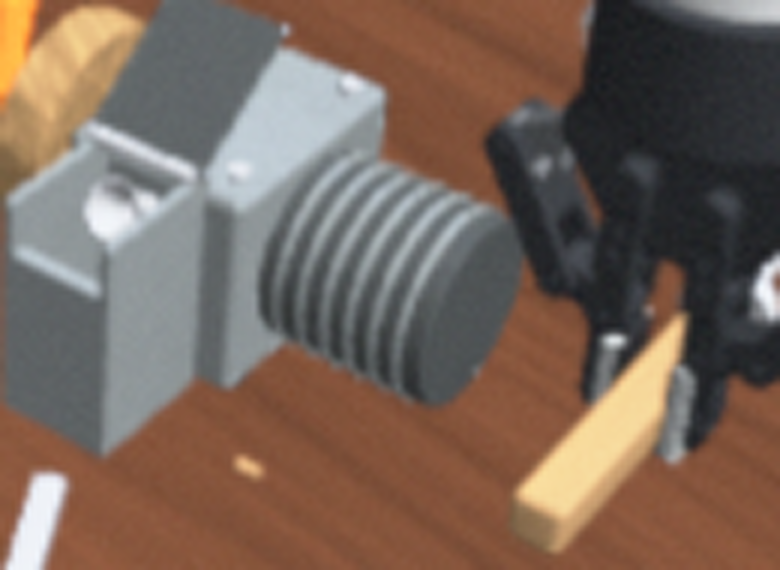

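View pics/t23.png

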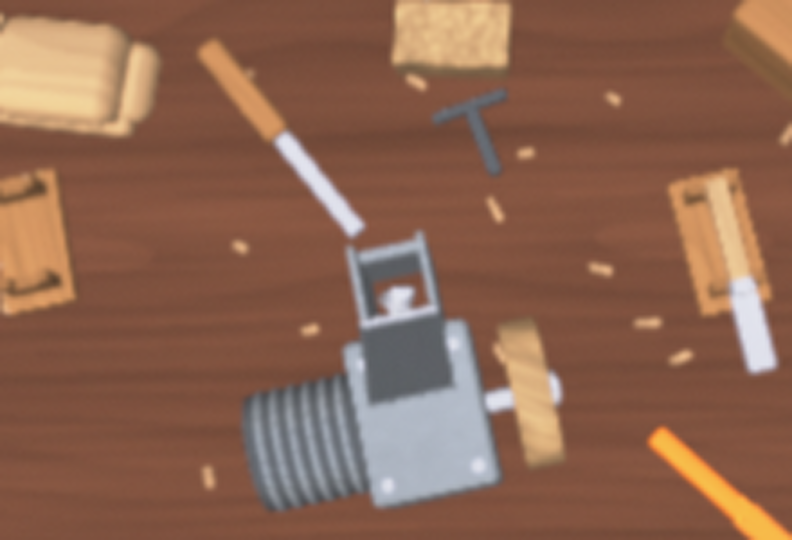

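```bash
python3 -c "
from rig import *
print(close_job())"
```

```text
the job is handed in; nothing more can be done
None
```

I did the whole job and handed it in at about 30 s of the 72 s allowed. `close_job()` reports no verdict, so what follows is from my own pictures and readings.

- **Cover:** I put the blade level under the lip and lifted it past upright, and the cover fell fully back. It was still open in the last scene and top pictures. The gripper stayed well clear of it throughout.
- **Blade:** I laid it back in its rest and let go. It was lying still there in the last top picture.
- **Gauge rod:** The arm can't tilt its tool, so I started the rod's tip level in the funnel and pivoted the rod in a light grip to about 30°. I then pushed it in until it would not advance under 12–15 N, with the collar flush on the rim, and pulled it straight out along the tube's axis.
- **Levelling:** The rod came out tilted and had slipped roughly 10 mm along the fingers. I pressed it level on its own rest, released it, gripped it again at 100 N and lifted it.
- **Last checks:** The grip point is 256 mm above the bench, and the rod looks the same in the wrist camera as when it lay level on the rest. Joint speeds were near zero, and the bystanders looked unmoved.
- **Minor disagreement:** The top camera put the machine about 2 mm further forward than my fit, which is within the calibration error.

None of the last checks failed. The collar seating is inferred from force, hand position and pictures, not measured directly.

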